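# Make up two bench kits

### The job

Make up two bench kits from the stock on the grey mat: into the short tray with two compartments one black eye loupe and the oil vial, into the long tray with three compartments the other loupe, the wire spool and the press die. Stand every thing upright on the floor of a compartment of its own (any compartment of the right tray will do). Leave the nippers and the brush behind the trays where they lie.

Things in the scene. Friction and masses are not known exactly. Their poses are not given: they have to be found in the camera images.
- loupe_a: One of two identical black eye loupes, a plain black round body standing on its wide rim, 34 mm diameter, 34 mm high, 30 g; the two are interchangeable. Origin: centre of its underside; z up along its axis. It starts upright on the grey mat (mat 2 mm thick).
- loupe_b: One of two identical black eye loupes, a plain black round body standing on its wide rim, 34 mm diameter, 34 mm high, 30 g; the two are interchangeable. Origin: centre of its underside; z up along its axis. It starts upright on the grey mat (mat 2 mm thick).
- oil_vial: Small closed oil vial, 14 mm diameter body 27 mm high, with an 11 mm diameter cap, 38 mm high in all, 20 g. Origin: centre of its underside; z up along its axis. It starts upright on the grey mat (mat 2 mm thick).
- wire_spool: Small low spool of brass wire with two flanges, 28 mm diameter, 14 mm high, 25 g; grasp across the flanges. Origin: centre of its underside; z up along its axis. It starts upright on the grey mat (mat 2 mm thick).
- press_die: Small stepped press die (plain round pin with a collar), 12 mm diameter, 21 mm high, 20 g. Origin: centre of its underside; z up along its axis. It starts upright on the grey mat (mat 2 mm thick).
- short_tray: Low tray with grey floor and aluminium walls, two compartments in a row, 54 x 106 x 10 mm. Each compartment is 50 x 50 mm inside, its floor 5 mm above the worktop; walls 2 mm thick, their tops 10 mm above the worktop (so 5 mm deep). Fixed to the worktop. Origin: centre of the underside, at worktop level; x across the tray, y along its row of compartments, z up. Compartment centres at y = -26 and +26 mm, x = 0.
- long_tray: Low tray with grey floor and aluminium walls, three compartments in a row, 54 x 158 x 10 mm. Each compartment is 50 x 50 mm inside, its floor 5 mm above the worktop; walls 2 mm thick, their tops 10 mm above the worktop (so 5 mm deep). Fixed to the worktop. Origin: centre of the underside, at worktop level; x across the tray, y along its row of compartments, z up. Compartment centres at y = -52, 0 and +52 mm, x = 0.
- nippers: Bystander: small end nippers with black handles, 33 x 102 x 14 mm, lying behind the left-hand tray; leave alone. Origin: centre of the underside; y along its length.
- bench_brush: Bystander: flat wooden bench brush, 35 x 165 x 13 mm, lying on its side behind the right-hand tray; leave alone. Origin: centre of the underside; y along its length.

How it is judged:
At the end, for the whole second after the job is handed in: Short tray: a loupe and the vial; long tray: the other loupe, spool and die; one thing per compartment (within 22 mm of its centre along tray x and y), standing on the tray floor (origin 3 to 7.5 mm above the worktop), upright within 0.15 rad, at rest and released (((((x of loupe_a in the frame of short_tray between -0.022 and 0.022 m and y of loupe_a in the frame of short_tray between -0.048 and -0.004 m and x of oil_vial in the frame of short_tray between -0.022 and 0.022 m and y of oil_vial in the frame of short_tray between 0.004 and 0.048 m) or (x of loupe_a in the frame of short_tray between -0.022 and 0.022 m and y of loupe_a in the frame of short_tray between 0.004 and 0.048 m and x of oil_vial in the frame of short_tray between -0.022 and 0.022 m and y of oil_vial in the frame of short_tray between -0.048 and -0.004 m)) and ((x of loupe_b in the frame of long_tray between -0.022 and 0.022 m and y of loupe_b in the frame of long_tray between -0.074 and -0.03 m and x of wire_spool in the frame of long_tray between -0.022 and 0.022 m and y of wire_spool in the frame of long_tray between -0.022 and 0.022 m and x of press_die in the frame of long_tray between -0.022 and 0.022 m and y of press_die in the frame of long_tray between 0.03 and 0.074 m) or (x of loupe_b in the frame of long_tray between -0.022 and 0.022 m and y of loupe_b in the frame of long_tray between -0.074 and -0.03 m and x of wire_spool in the frame of long_tray between -0.022 and 0.022 m and y of wire_spool in the frame of long_tray between 0.03 and 0.074 m and x of press_die in the frame of long_tray between -0.022 and 0.022 m and y of press_die in the frame of long_tray between -0.022 and 0.022 m) or (x of loupe_b in the frame of long_tray between -0.022 and 0.022 m and y of loupe_b in the frame of long_tray between -0.022 and 0.022 m and x of wire_spool in the frame of long_tray between -0.022 and 0.022 m and y of wire_spool in the frame of long_tray between -0.074 and -0.03 m and x of press_die in the frame of long_tray between -0.022 and 0.022 m and y of press_die in the frame of long_tray between 0.03 and 0.074 m) or (x of loupe_b in the frame of long_tray between -0.022 and 0.022 m and y of loupe_b in the frame of long_tray between -0.022 and 0.022 m and x of wire_spool in the frame of long_tray between -0.022 and 0.022 m and y of wire_spool in the frame of long_tray between 0.03 and 0.074 m and x of press_die in the frame of long_tray between -0.022 and 0.022 m and y of press_die in the frame of long_tray between -0.074 and -0.03 m) or (x of loupe_b in the frame of long_tray between -0.022 and 0.022 m and y of loupe_b in the frame of long_tray between 0.03 and 0.074 m and x of wire_spool in the frame of long_tray between -0.022 and 0.022 m and y of wire_spool in the frame of long_tray between -0.074 and -0.03 m and x of press_die in the frame of long_tray between -0.022 and 0.022 m and y of press_die in the frame of long_tray between -0.022 and 0.022 m) or (x of loupe_b in the frame of long_tray between -0.022 and 0.022 m and y of loupe_b in the frame of long_tray between 0.03 and 0.074 m and x of wire_spool in the frame of long_tray between -0.022 and 0.022 m and y of wire_spool in the frame of long_tray between -0.022 and 0.022 m and x of press_die in the frame of long_tray between -0.022 and 0.022 m and y of press_die in the frame of long_tray between -0.074 and -0.03 m))) or (((x of loupe_b in the frame of short_tray between -0.022 and 0.022 m and y of loupe_b in the frame of short_tray between -0.048 and -0.004 m and x of oil_vial in the frame of short_tray between -0.022 and 0.022 m and y of oil_vial in the frame of short_tray between 0.004 and 0.048 m) or (x of loupe_b in the frame of short_tray between -0.022 and 0.022 m and y of loupe_b in the frame of short_tray between 0.004 and 0.048 m and x of oil_vial in the frame of short_tray between -0.022 and 0.022 m and y of oil_vial in the frame of short_tray between -0.048 and -0.004 m)) and ((x of loupe_a in the frame of long_tray between -0.022 and 0.022 m and y of loupe_a in the frame of long_tray between -0.074 and -0.03 m and x of wire_spool in the frame of long_tray between -0.022 and 0.022 m and y of wire_spool in the frame of long_tray between -0.022 and 0.022 m and x of press_die in the frame of long_tray between -0.022 and 0.022 m and y of press_die in the frame of long_tray between 0.03 and 0.074 m) or (x of loupe_a in the frame of long_tray between -0.022 and 0.022 m and y of loupe_a in the frame of long_tray between -0.074 and -0.03 m and x of wire_spool in the frame of long_tray between -0.022 and 0.022 m and y of wire_spool in the frame of long_tray between 0.03 and 0.074 m and x of press_die in the frame of long_tray between -0.022 and 0.022 m and y of press_die in the frame of long_tray between -0.022 and 0.022 m) or (x of loupe_a in the frame of long_tray between -0.022 and 0.022 m and y of loupe_a in the frame of long_tray between -0.022 and 0.022 m and x of wire_spool in the frame of long_tray between -0.022 and 0.022 m and y of wire_spool in the frame of long_tray between -0.074 and -0.03 m and x of press_die in the frame of long_tray between -0.022 and 0.022 m and y of press_die in the frame of long_tray between 0.03 and 0.074 m) or (x of loupe_a in the frame of long_tray between -0.022 and 0.022 m and y of loupe_a in the frame of long_tray between -0.022 and 0.022 m and x of wire_spool in the frame of long_tray between -0.022 and 0.022 m and y of wire_spool in the frame of long_tray between 0.03 and 0.074 m and x of press_die in the frame of long_tray between -0.022 and 0.022 m and y of press_die in the frame of long_tray between -0.074 and -0.03 m) or (x of loupe_a in the frame of long_tray between -0.022 and 0.022 m and y of loupe_a in the frame of long_tray between 0.03 and 0.074 m and x of wire_spool in the frame of long_tray between -0.022 and 0.022 m and y of wire_spool in the frame of long_tray between -0.074 and -0.03 m and x of press_die in the frame of long_tray between -0.022 and 0.022 m and y of press_die in the frame of long_tray between -0.022 and 0.022 m) or (x of loupe_a in the frame of long_tray between -0.022 and 0.022 m and y of loupe_a in the frame of long_tray between 0.03 and 0.074 m and x of wire_spool in the frame of long_tray between -0.022 and 0.022 m and y of wire_spool in the frame of long_tray between -0.022 and 0.022 m and x of press_die in the frame of long_tray between -0.022 and 0.022 m and y of press_die in the frame of long_tray between -0.074 and -0.03 m)))) and height (world z) of loupe_a between 0.003 and 0.0075 m and angle between each of loupe_a, loupe_b, oil_vial, wire_spool, press_die's own z axis and vertical below 0.15 rad and linear speed of each of loupe_a, loupe_b, oil_vial, wire_spool, press_die below 0.02 m/s and contact force between each of loupe_a, loupe_b, oil_vial, wire_spool, press_die and the fingers below 0.1 N and height (world z) of loupe_b between 0.003 and 0.0075 m and height (world z) of oil_vial between 0.003 and 0.0075 m and height (world z) of wire_spool between 0.003 and 0.0075 m and height (world z) of press_die between 0.003 and 0.0075 m); the robot touches nothing.
It fails at once if the nippers pushed more than 15 mm from where it lay (distance of nippers from where it was at the start of the episode above 0.015 m).
It fails at once if the bench brush pushed more than 15 mm from where it lay (distance of bench_brush from where it was at the start of the episode above 0.015 m).
It also fails if it takes over 104 s, if anything falls off the work surface, if the arm or the gripper's body presses on something with over 40 N, if the wrist force passes 120 N, or if a joint passes its speed limit or range.

### The arm

A 6-joint arm with a two-finger parallel gripper is mounted at the origin on a cart in front of the work surface, level with it; the furniture and walls round the work are solid. World frame = base frame: x ahead of the robot, y to its left, z up, the work surface at z = 0. Lengths are in m, angles in rad, forces in N, time in s.
With the tool pointing down it reaches from about 0.35 to 0.85 m from the base axis. Payload 8.1 kg.
Tool frame: the origin (TCP) lies at the very end of the fingers, on their centre line; the grasp point (between the pads) lies 19 mm behind it; z points along the fingers, y is the direction in which the jaws open and shut (so a half turn about z gives the same grasp; the last joint's range is limited). The gripper opens to 93 mm and grips with 3 to 60 N. Pads are 15 mm wide; open, the fingers measure 128 mm over their backs; the gripper's body (75 mm by 188 mm) begins 65 mm behind the grasp point.
Start: joints at [1.169, 0.13, 1.488, -0, 1.523, -0.085], TCP at [0.187, 0.57, 0.219] pointing down, gripper open.
Joint ranges: [-2.96, 2.96], [-0.89, 2.26], [0.02, 2.5], [-1.34, 4.48], [0, 2.73], [-2.66, 2.66]. Speed limits (rad/s): [2.39, 2.39, 2.79, 3.14, 3.14, 3.14].

### API

Orientations are given as a rotation vector (axis times angle).
In Python, from plant import robot gives the robot as it stands.
- The arm moves only by the shell command python3 -m pendant 'ROWS' [OPENING] [FORCE]. ROWS is JSON, a list of rows, each an object with "delta_pos": the shift along the tool's x, y, z in m, a list of three; "spin": the turn about the tool's z in rad. In form: [{"delta_pos": [dx, dy, dz], "spin": spin}, ...]. A call has 1 to 10 rows; each row is the pose to reach, as a shift and turn from the pose measured when the call began, along the tool's axes at that moment; what a row does not reach only later rows make up. A row lasts 1/10 s, in which the tool goes at most 50 mm and 8.59 degrees, less where a joint would pass 70% of its speed; a pose out of reach is approached as far as the arm can. A call with a gripper value outside its range is refused whole. OPENING is the closure, from -1 (fully open) to 1 (shut), set as the call begins (- or left out, the last holds). The fingers move at their own pace and stop on an object; FORCE is the grip in N (left out, the last holds). Time passes only in rows, so rows that repeat a pose let the fingers close. It gives the time, the measured TCP pose, the force and the opening at its end, in the units of the state.
- robot.read_state(): the state, without advancing time (a new reading comes with each control period).
- robot.read_camera(name): name is "scene" or "top"; returns a dict with "color" (480x640x3 uint8, blue, green, red), "camera_matrix" (3x3 intrinsics, pixels), "R" (3x3) and "t" (3): a world point X has camera coordinates R X + t. Camera axes: x right, y down, z forward; pixel columns grow to the right and rows downward; lengths in m; the calibration is good to about 2 mm. A picture is of the moment at which its call begins. There is no depth.
- robot.close_job(): hands the job in, once; it reports no verdict.
Trained networks look in the newest picture that a camera, given by its name, has taken for a name from the list of things; names that differ only in an ending like _2 or _b are one class to them, and where a whole thing is asked for, a point or a joint stands for the part that bears it (a point fixed in the world has none). Each returns a list of dicts, best first, with "score" (0 to 1); they miss things now and then, are a little off and sometimes report something else, mostly with a low value. They report only what shows in the picture. A call takes as long as a camera call.
- robot.outline_of(camera, label): "mask" (480x640 bool, what is visible of it).
- robot.mark_of(camera, label): "location" ([x, y, z] in m, in the coordinates of the camera as it stood for that picture, good to about 4 mm: a listed point, or the origin of a listed thing).
The state is a dict: "t": time; "q": joint angles; "dq": joint speeds; "joint_torque": joint torques, N m; "tool_pos": TCP position; "orientation": TCP orientation; "force": force on the tool from outside, world axes, zero at the start; "wrist_torque": the same for the moment, N m; "opening": finger opening in m.
Only numpy, scipy, OpenCV 4.12 (cv2) and the standard library are available. Lean on these libraries where they do the work, as an engineer would, in place of code of your own. Each camera call takes 0.05 s, during which the arm holds its last target.

## Working session

There is one attempt and no reset: what is moved stays moved. The work goes in short steps, Python scripts to look and compute and a shell command to move; the robot and the scene stay as the last step left them, time stands still between calls to the robot, and variables do not carry over. Pictures are saved under pics/ and viewed, and the job is handed in when it is done.

```bash
ls; mkdir -p pics
cat > h.py <<'E'
from plant import robot
import numpy as np, cv2
from scipy.spatial.transform import Rotation as Ro
def pix(c,X):
    p=c["camera_matrix"]@(c["R"]@np.array(X)+c["t"]); return p[:2]/p[2]
def ray(c,uv,z):
    d=c["R"].T@np.linalg.inv(c["camera_matrix"])@np.array([uv[0],uv[1],1.]); o=-c["R"].T@c["t"]
    return o+d*(z-o[2])/d[2]
def world(c,l): return c["R"].T@(np.array(l)-c["t"])
E
python3 - <<'E'
from h import *
s=robot.read_state(); print(s['t'],s['tool_pos'],Ro.from_rotvec(s['orientation']).as_matrix().round(3).tolist(),s['opening'])
for n in ("scene","top"):
    c=robot.read_camera(n); cv2.imwrite(f"pics/{n}0.png",c["color"])
    print(n,(-c["R"].T@c["t"]).round(3))
    for l in ["loupe_a","oil_vial","wire_spool","press_die","short_tray","long_tray","nippers","bench_brush"]:
        print(l,[(round(d["score"],2),world(c,d["location"]).round(4).tolist(),pix(c,world(c,d["location"])).round().tolist()) for d in robot.mark_of(n,l)][:4])
print(robot.read_state()['t'])
E
```

```text
pics
0.0 [0.18668589 0.56963673 0.21761484] [[-0.95, 0.312, -0.001], [0.312, 0.95, -0.002], [0.0, -0.002, -1.0]] 0.09325839505424935
scene [ 0.08  -0.293  0.693]
loupe_a [(0.67, [0.4695, 0.009, 0.0017], [289.0, 296.0]), (0.59, [0.5446, 0.0108, 0.0032], [310.0, 268.0]), (0.58, [0.516, -0.2191, 0.001], [412.0, 331.0])]
oil_vial [(0.4, [0.555, 0.0891, 0.001], [279.0, 250.0]), (0.38, [0.5488, 0.009, 0.0028], [311.0, 267.0]), (0.27, [0.4664, 0.0871, 0.0028], [254.0, 280.0])]
wire_spool [(0.6, [0.4641, 0.086, 0.0016], [254.0, 281.0])]
press_die [(0.51, [0.4682, -0.07, 0.0004], [326.0, 315.0])]
short_tray [(0.63, [0.5128, 0.2475, -0.0002], [206.0, 235.0])]
long_tray [(0.64, [0.5174, -0.2176, 0.0012], [412.0, 330.0])]
nippers [(0.62, [0.6649, 0.2445, 0.0005], [250.0, 193.0])]
bench_brush [(0.94, [0.6584, -0.2888, -0.0006], [476.0, 291.0])]
top [0.344 0.    1.111]
loupe_a [(0.67, [0.5538, 0.0104, 0.0007], [306.0, 259.0]), (0.63, [0.4637, 0.0097, 0.0044], [311.0, 298.0])]
oil_vial [(0.49, [0.548, 0.0859, -0.0023], [273.0, 266.0])]
wire_spool [(0.54, [0.4625, 0.0805, 0.0003], [280.0, 303.0])]
press_die [(0.54, [0.4703, -0.0679, -0.003], [346.0, 291.0])]
short_tray [(0.73, [0.5101, 0.2467, 0.0004], [203.0, 292.0])]
long_tray [(0.97, [0.5153, -0.2201, -0.0017], [409.0, 261.0])]
nippers [(0.91, [0.6674, 0.2427, -0.001], [199.0, 224.0]), (0.68, [0.5112, 0.2451, -0.0026], [204.0, 292.0])]
bench_brush [(0.62, [0.6587, -0.2869, -0.0025], [427.0, 197.0])]
0.9
```

View pics/scene0.png

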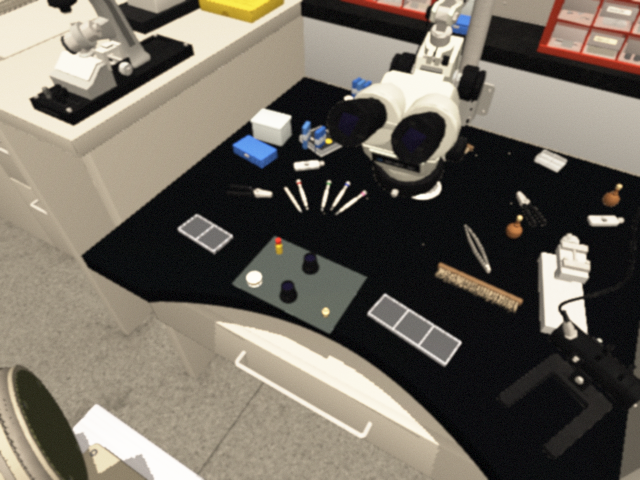

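View pics/top0.png

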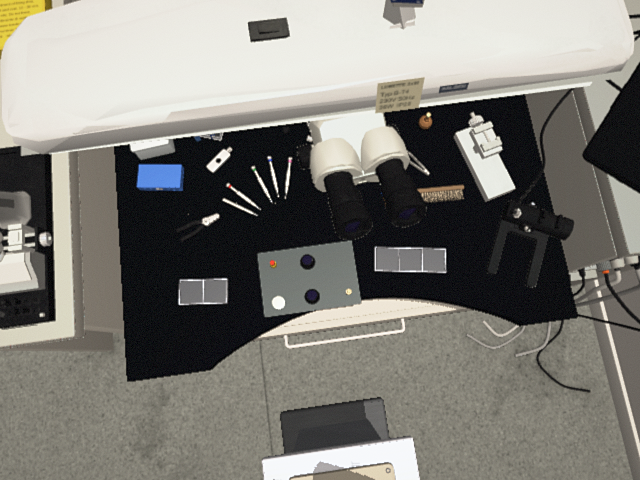

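The mat with spool (279,302), vial (273,264), two loupes (307,261 / 312,296) and die (348,291) shows in the top view. The trays are at (203,292) and (410,260), and the microscope eyepieces at (352,220) and (405,208) overhang from behind. Next I'll measure precisely, and triangulate the eyepieces for clearance.

Run:
```python
from h import *
from scipy.optimize import least_squares
ct=robot.read_camera("top"); 
def cam(n): return robot.read_camera(n)
cs=cam("scene")
def tri(a,b):
    return least_squares(lambda X:np.r_[pix(ct,X)-a,pix(cs,X)-b],[.6,0,.2]).x
print("eyeL",tri((352,225),(358,120)),"eyeR",tri((408,212),(420,140)))
for n,c in (("top",ct),("scene",cs)):
  for l,z in [("short_tray",.009),("long_tray",.009)]:
    for d in robot.outline_of(n,l)[:1]:
        k=d["mask"].astype(np.uint8); cn=max(cv2.findContours(k,0,2)[0],key=cv2.contourArea)
        P=np.array([ray(c,p[0],z)[:2] for p in cn])
        r=cv2.minAreaRect((P*1000).astype(np.float32)); print(n,l,round(d["score"],2),r)
  for l,h in [("loupe_a",.036),("oil_vial",.04),("wire_spool",.016),("press_die",.023),("nippers",.01),("bench_brush",.01)]:
    for d in robot.outline_of(n,l)[:4]:
        k=d["mask"].astype(np.uint8); ys,xs=np.nonzero(k)
        print(n,l,round(d["score"],2),len(xs),(xs.mean().round(1),ys.mean().round(1)),ray(c,(xs.mean(),ys.mean()),h/2 if n=="scene" else h*.7).round(4))
a=cv2.resize(ct["color"][220:330,150:460],None,fx=2.5,fy=2.5,interpolation=cv2.INTER_CUBIC); cv2.imwrite("pics/topc.png",a)
b=cv2.resize(cs["color"][190:370,160:480],None,fx=2.5,fy=2.5,interpolation=cv2.INTER_CUBIC); cv2.imwrite("pics/scenec.png",b)
```

```text
eyeL [ 0.52956546 -0.07522358  0.37202987] eyeR [ 0.53605365 -0.16057483  0.36906255]
top short_tray 0.65 ((510.9117736816406, 244.15615844726562), (106.06784057617188, 54.49116134643555), 84.04366302490234)
top long_tray 0.77 ((517.3867797851562, -220.12322998046875), (161.24098205566406, 55.49531555175781), 81.03776550292969)
top loupe_a 0.49 189 (np.float64(312.0), np.float64(296.5)) [0.4647 0.0076 0.0252]
top loupe_a 0.44 200 (np.float64(307.3), np.float64(261.6)) [0.542  0.0075 0.0252]
top loupe_a 0.17 1744 (np.float64(410.1), np.float64(259.7)) [ 0.5147 -0.2168  0.0252]
top wire_spool 0.6 120 (np.float64(278.4), np.float64(302.4)) [0.4636 0.0823 0.0112]
top press_die 0.17 608 (np.float64(441.5), np.float64(193.6)) [ 0.6571 -0.3165  0.0161]
top nippers 0.8 373 (np.float64(197.3), np.float64(226.3)) [0.661  0.2441 0.007 ]
top bench_brush 0.89 577 (np.float64(441.6), np.float64(193.0)) [ 0.6611 -0.3196  0.007 ]
scene short_tray 0.67 ((510.46826171875, 245.49900817871094), (110.52189636230469, 58.64814376831055), 84.59156799316406)
scene long_tray 0.94 ((517.7476196289062, -218.563
[... 164 characters left out ...]
 loupe_a 0.59 321 (np.float64(287.9), np.float64(291.6)) [0.4673 0.0097 0.018 ]
scene oil_vial 0.63 95 (np.float64(278.8), np.float64(245.8)) [0.5509 0.0863 0.02  ]
scene oil_vial 0.47 38 (np.float64(325.5), np.float64(312.3)) [ 0.4623 -0.0734  0.02  ]
scene wire_spool 0.52 181 (np.float64(254.1), np.float64(278.9)) [0.4655 0.0862 0.008 ]
scene press_die 0.63 39 (np.float64(325.4), np.float64(312.2)) [ 0.4673 -0.0703  0.0115]
scene nippers 0.64 408 (np.float64(247.0), np.float64(191.4)) [0.6627 0.2512 0.005 ]
scene bench_brush 0.82 1205 (np.float64(478.5), np.float64(286.7)) [ 0.6668 -0.2901  0.005 ]
scene bench_brush 0.52 2612 (np.float64(415.0), np.float64(329.6)) [ 0.519  -0.2222  0.005 ]
```

View pics/topc.png

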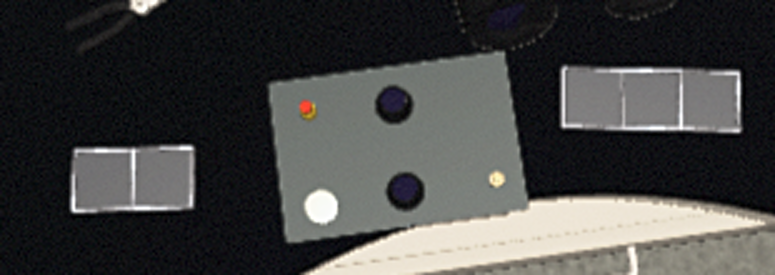

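View pics/scenec.png

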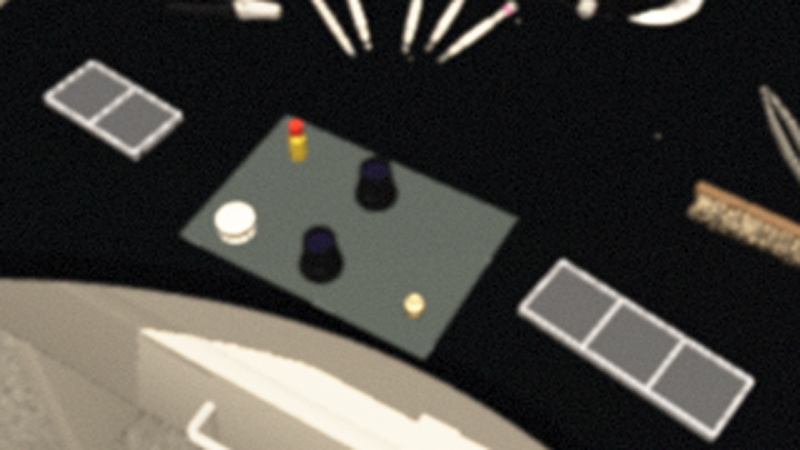

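Run:
```python
from h import *
ct=cv2.imread("pics/top0.png"); cs=cv2.imread("pics/scene0.png")
g=lambda a:np.clip((a/255.)**.45*255,0,255).astype(np.uint8)
a=cv2.resize(g(ct[130:250,290:450]),None,fx=2.5,fy=2.5,interpolation=cv2.INTER_CUBIC)
b=cv2.resize(g(cs[70:200,310:470]),None,fx=2.4,fy=2.4,interpolation=cv2.INTER_CUBIC)
h=max(a.shape[0],b.shape[0]); f=np.zeros((h,a.shape[1]+b.shape[1],3),np.uint8); f[:a.shape[0],:a.shape[1]]=a; f[:b.shape[0],a.shape[1]:]=b
cv2.imwrite("pics/eye.png",f); print(a.shape,b.shape)
```

```text
(300, 400, 3) (312, 384, 3)
```

View pics/eye.png

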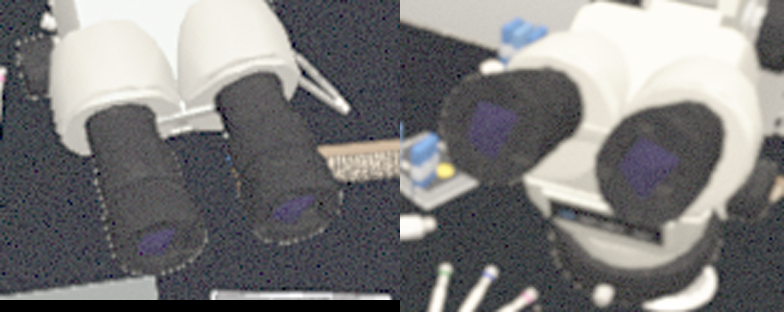

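Run:
```python
from h import *
from scipy.optimize import least_squares
ct=robot.read_camera("top"); cs=robot.read_camera("scene")
def tri(a,b):
    r=least_squares(lambda X:np.r_[pix(ct,X)-a,pix(cs,X)-b],[.6,0,.2]); return r.x.round(3),r.fun.round(1)
print(tri((352.8,226.4),(348.3,122.9)),tri((407.2,213.2),(413.3,139.6)))
# mean of rims
print(ct["camera_matrix"][0,0])
s=robot.read_state(); print(s['tool_pos'],s['q'],s['t'])
for l in ["short_tray","long_tray","oil_vial"]:
    pass
# tray corners/centres by pixel (top crop: /2.5 + (150,220))
for nm,p in dict(sL=(72,211),sUL=(74,148),sUR=(194,146),sLR=(194,208),lUL=(562,66),lUR=(741,71),lLR=(740,131),lLL=(562,128)).items():
    print(nm,ray(ct,(p[0]/2.5+150,p[1]/2.5+220),.01)[:2].round(4))
for nm,p,z in [("cap",(307,108),.04),("cap",(497,179),.02),("spool",(321,206),.016),("lf",(394,104),.02),("ln",(405,191),.02)]:
    print(nm,ray(ct,(p[0]/2.5+150,p[1]/2.5+220),z)[:2].round(4))
```

```text
(array([ 0.523, -0.07 ,  0.371]), array([-0.1,  0.1,  0.2, -0. ])) (array([ 0.532, -0.156,  0.371]), array([-0.3,  0.2,  0.3, -0.1]))
501.82493323719956
[0.18688252 0.57015149 0.21866226] [ 1.16862236e+00  1.30356596e-01  1.48819801e+00 -7.98074271e-06
  1.52302955e+00 -8.53922643e-02] 1.9
sL [0.4898 0.2989]
sUL [0.5451 0.2928]
sUR [0.5321 0.1873]
sLR [0.4776 0.1928]
lUL [ 0.558  -0.1469]
lUR [ 0.5311 -0.3048]
lLR [ 0.4779 -0.2935]
lLL [ 0.5025 -0.1378]
cap [0.5464 0.0819]
cap [ 0.4646 -0.0732]
spool [0.4631 0.0819]
lf [0.5429 0.0069]
ln [0.4654 0.0076]
```

```bash
python3 -m pendant '[{"delta_pos":[-0.08,-0.08,0.02],"spin":0.28},{"delta_pos":[-0.12,-0.12,0.03],"spin":0.42},{"delta_pos":[-0.15,-0.15,0.04],"spin":0.56},{"delta_pos":[-0.18,-0.18,0.05],"spin":0.7},{"delta_pos":[-0.21,-0.21,0.05],"spin":0.84},{"delta_pos":[-0.24,-0.24,0.05],"spin":0.98},{"delta_pos":[-0.27,-0.27,0.05],"spin":1.12},{"delta_pos":[-0.3,-0.3,0.05],"spin":1.26},{"delta_pos":[-0.33,-0.33,0.05],"spin":1.39},{"delta_pos":[-0.33,-0.33,0.05],"spin":1.39}]' -0.3 20
cat > look.py <<'E'
import sys
from h import *
n=sys.argv[1]
fs=[]
for k in ("top","scene"):
    c=robot.read_camera(k); fs.append(cv2.resize(c["color"],(400,300),interpolation=cv2.INTER_AREA)); cv2.imwrite(f"pics/{n}_{k}.png",c["color"])
cv2.imwrite(f"pics/{n}.png",np.hstack(fs))
s=robot.read_state(); M=Ro.from_rotvec(s['orientation']).as_matrix()
print(s['t'],np.round(s['tool_pos'],4),"q",np.round(s['q'],3),"xt",M[:,0].round(3),"yt",M[:,1].round(3),s['opening'])
E
python3 look.py a1
```

```text
t: 2.9
tool_pos: [0.399, 0.1504, 0.169]
orientation: [2.375, 2.054, 0.001]
force: [-0.5, 0.3, 0.1]
opening: 0.0604
3.0 [0.3988 0.1514 0.1689] q [ 2.430e-01 -3.320e-01  2.011e+00 -1.000e-03  1.462e+00  3.840e-01] xt [ 0.141  0.99  -0.   ] yt [ 0.99  -0.141  0.001] 0.060293605708120715
```

View pics/a1.png

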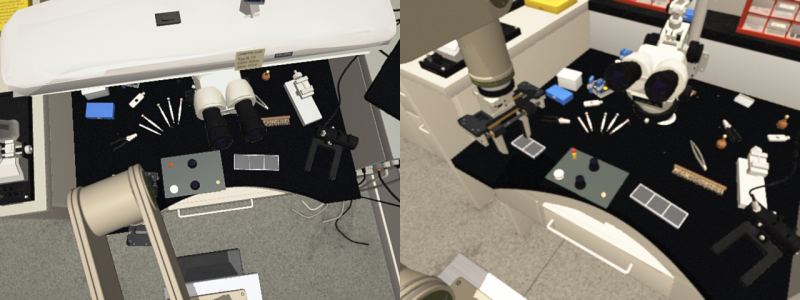

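View pics/a1_scene.png

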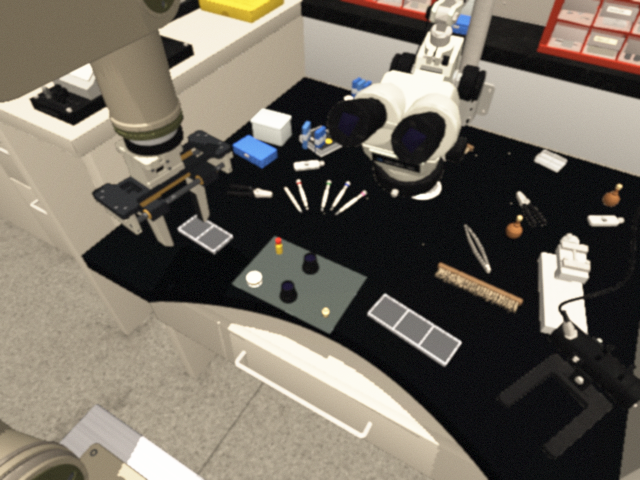

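View pics/a1_top.png

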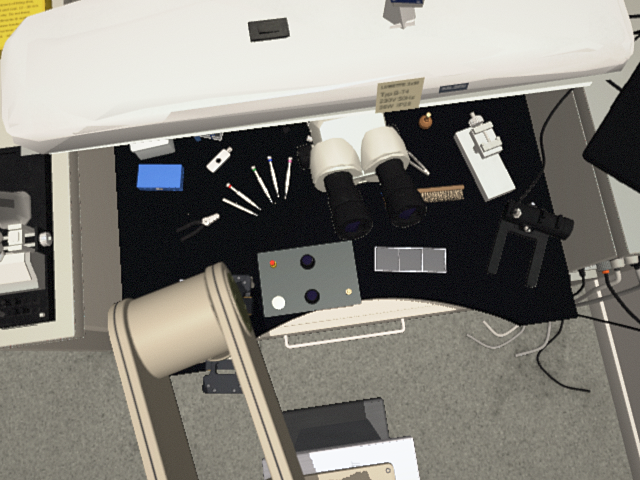

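Run:
```python
from h import *
c=robot.read_camera("scene"); p=robot.read_state()['tool_pos']
for h in np.arange(0,.5,.03): print(round(h,2),pix(c,p+[0,0,h]).round(0), "px/m",round(c["camera_matrix"][0,0]/(c["R"]@(p+[0,0,h])+c["t"])[2]))
```

```text
0.0 [184. 230.] px/m 623
0.03 [179. 217.] px/m 643
0.06 [175. 202.] px/m 664
0.09 [170. 187.] px/m 687
0.12 [164. 171.] px/m 711
0.15 [158. 154.] px/m 737
0.18 [152. 135.] px/m 765
0.21 [145. 115.] px/m 795
0.24 [138.  93.] px/m 827
0.27 [130.  69.] px/m 863
0.3 [122.  43.] px/m 901
0.33 [112.  15.] px/m 944
0.36 [102. -16.] px/m 990
0.39 [ 90. -50.] px/m 1041
0.42 [ 78. -88.] px/m 1098
0.45 [  63. -131.] px/m 1161
0.48 [  48. -178.] px/m 1232
```

Run:
```python
from h import *
ct=robot.read_camera("top"); cs=robot.read_camera("scene"); s=robot.read_state(); p=s['tool_pos']
q1=s['q'][0]; er=np.array([np.cos(q1),np.sin(q1),0]); el=np.array([-np.sin(q1),np.cos(q1),0])
for h in np.arange(.3,.52,.02): print(round(h,2),"axis",pix(ct,p+[0,0,h]).round(0),"+75lat",pix(ct,p+[0,0,h]+.075*el).round(0),"-75lat",pix(ct,p+[0,0,h]-.075*el).round(0),"scene -75",pix(cs,p+[0,0,h]-.075*el).round(0), "fwd50",pix(ct,p+[0,0,h]+.05*er).round(0))
g=lambda a:np.clip((a/255.)**.6*255,0,255).astype(np.uint8)
cv2.imwrite("pics/w1.png",cv2.resize(g(ct["color"][240:400,90:290]),None,fx=3.5,fy=3.5,interpolation=cv2.INTER_CUBIC))
```

```text
0.3 axis [197. 327.] +75lat [140. 350.] -75lat [252. 305.] scene -75 [181.  52.] fwd50 [184. 291.]
0.32 axis [193. 326.] +75lat [134. 350.] -75lat [250. 303.] scene -75 [177.  33.] fwd50 [180. 289.]
0.34 axis [188. 326.] +75lat [128. 350.] -75lat [248. 302.] scene -75 [172.  13.] fwd50 [175. 287.]
0.36 axis [184. 325.] +75lat [121. 350.] -75lat [245. 300.] scene -75 [167.  -8.] fwd50 [170. 285.]
0.38 axis [179. 324.] +75lat [114. 350.] -75lat [242. 298.] scene -75 [161. -31.] fwd50 [165. 282.]
0.4 axis [174. 323.] +75lat [107. 350.] -75lat [239. 296.] scene -75 [156. -55.] fwd50 [159. 280.]
0.42 axis [168. 321.] +75lat [ 98. 350.] -75lat [236. 294.] scene -75 [149. -82.] fwd50 [153. 277.]
0.44 axis [162. 320.] +75lat [ 89. 350.] -75lat [233. 292.] scene -75 [ 143. -110.] fwd50 [146. 274.]
0.46 axis [155. 319.] +75lat [ 80. 349.] -75lat [229. 289.] scene -75 [ 135. -141.] fwd50 [139. 271.]
0.48 axis [148. 318.] +75lat [ 69. 349.] -75lat [225. 287.] scene -75 [ 127. -174.] fwd50 [132. 268.]
0.5 axis [141. 316.] +75lat [ 58. 349.] -75lat [221. 284.] scene -75 [ 119. -210.] fwd50 [123. 264.]
0.52 axis [132. 314.] +75lat [ 45. 349.] -75lat [216. 281.] scene -75 [ 109. -250.] fwd50 [114. 260.]
```

View pics/w1.png

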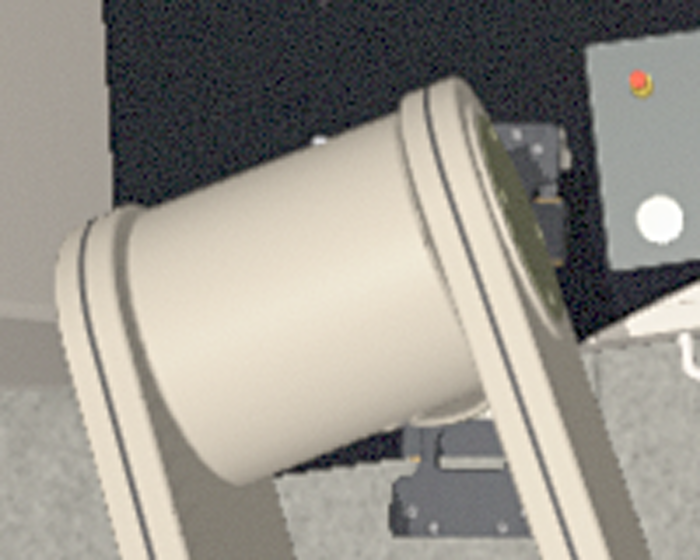

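The arm is in view. The wrist fork sits about 0.34 m above the TCP and is as wide as roughly ±75 mm, so the eyepiece tips (z≈0.37) matter around the long tray. I'll start with the clear side, taking the vial first.

```bash
python3 -m pendant '[{"delta_pos":[-0.012,0.04,0.03],"spin":0},{"delta_pos":[-0.025,0.08,0.06],"spin":0},{"delta_pos":[-0.037,0.12,0.09],"spin":0},{"delta_pos":[-0.044,0.158,0.105],"spin":0},{"delta_pos":[-0.044,0.158,0.105],"spin":0},{"delta_pos":[-0.044,0.158,0.105],"spin":0}]' 
python3 look.py a2
python3 - <<'E'
from h import *
for n in ("top","scene"):
    c=cv2.imread(f"pics/a2_{n}.png"); 
    x,y=(170,200) if n=="top" else (190,180)
    cv2.imwrite(f"pics/a2c_{n}.png",cv2.resize(c[y:y+130,x:x+200],None,fx=3,fy=3,interpolation=cv2.INTER_CUBIC))
E
```

```text
t: 3.75
tool_pos: [0.5469, 0.0907, 0.0619]
orientation: [-2.362, -2.066, 0.004]
force: [-0.3, -0.4, -0.4]
opening: 0.0603
3.85 [0.5478 0.091  0.0646] q [7.200e-02 1.380e-01 1.770e+00 1.000e-03 1.232e+00 2.050e-01] xt [0.133 0.991 0.001] yt [ 0.991 -0.133  0.001] 0.060275936989909865
```

View pics/a2c_scene.png

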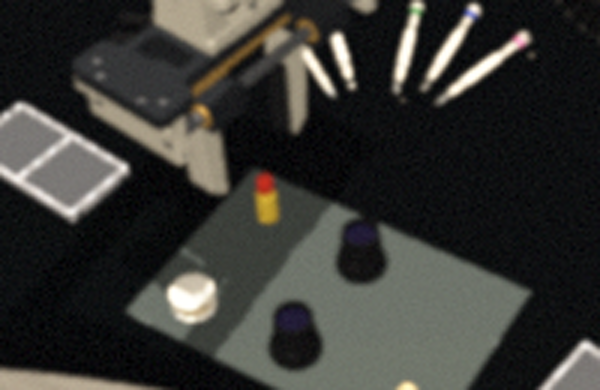

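View pics/a2.png

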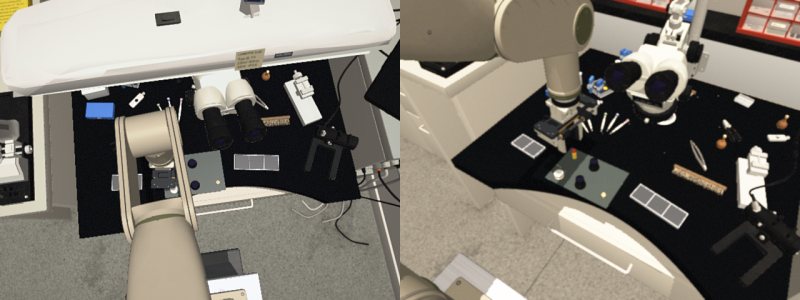

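The vial (red/yellow, crop 266,195) stands ahead of the open fingers. The fork stays clear of the left eyepiece here. I'll descend and grip.

```bash
python3 -m pendant '[{"delta_pos":[-0.006,0.001,0.01],"spin":0},{"delta_pos":[-0.006,0.001,0.03],"spin":0},{"delta_pos":[-0.006,0.001,0.045],"spin":0},{"delta_pos":[-0.006,0.001,0.052],"spin":0},{"delta_pos":[-0.006,0.001,0.052],"spin":0},{"delta_pos":[-0.006,0.001,0.052],"spin":0}]'
python3 -m pendant '[{"delta_pos":[0,0,0],"spin":0},{"delta_pos":[0,0,0],"spin":0},{"delta_pos":[0,0,0],"spin":0},{"delta_pos":[0,0,0],"spin":0},{"delta_pos":[0,0,0],"spin":0},{"delta_pos":[0,0,0],"spin":0},{"delta_pos":[0,0,0],"spin":0},{"delta_pos":[0,0,0],"spin":0}]' 1 15
```

```text
t: 4.45
tool_pos: [0.5482, 0.0851, 0.0131]
orientation: [2.364, 2.069, 0.002]
force: [0.2, -0.3, -0.5]
opening: 0.0605
t: 5.25
tool_pos: [0.5482, 0.0851, 0.0131]
orientation: [2.364, 2.069, 0.002]
force: [0.4, -0.4, 0.2]
opening: 0.0133
```

```bash
python3 -m pendant '[{"delta_pos":[0,0,-0.025],"spin":0},{"delta_pos":[0,0,-0.05],"spin":0},{"delta_pos":[0.04,-0.013,-0.05],"spin":0},{"delta_pos":[0.08,-0.026,-0.05],"spin":0},{"delta_pos":[0.12,-0.04,-0.05],"spin":0},{"delta_pos":[0.16,-0.052,-0.05],"spin":0},{"delta_pos":[0.18,-0.059,-0.05],"spin":0},{"delta_pos":[0.18,-0.059,-0.05],"spin":0},{"delta_pos":[0.18,-0.059,-0.05],"spin":0}]'
python3 look.py a3
python3 - <<'E'
from h import *
c=cv2.imread("pics/a3_scene.png"); cv2.imwrite("pics/a3c.png",cv2.resize(c[150:280,140:340],None,fx=3,fy=3,interpolation=cv2.INTER_CUBIC))
E
```

```text
t: 6.15
tool_pos: [0.5133, 0.2712, 0.063]
orientation: [2.362, 2.07, 0.002]
force: [0.7, -0.2, -0.1]
opening: 0.0131
6.25 [0.5137 0.2702 0.063 ] q [ 0.396  0.204  1.7   -0.     1.237  0.53 ] xt [0.133 0.991 0.   ] yt [ 0.991 -0.133  0.001] 0.01337148997633919
```

View pics/a3c.png

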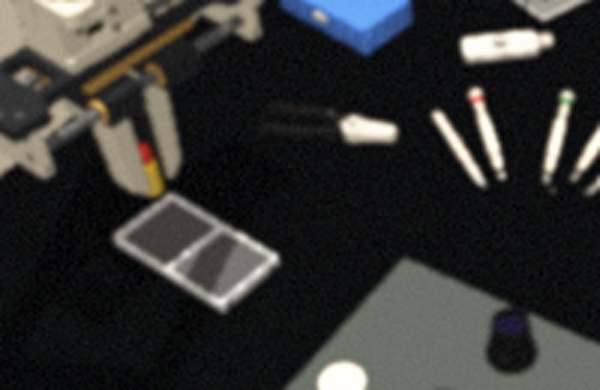

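Vial held upright (crop 150,170), above the left compartment. I'll lower it to TCP z≈0.0165 and release.

```bash
python3 -m pendant '[{"delta_pos":[0,0,0.02],"spin":0},{"delta_pos":[0,0,0.035],"spin":0},{"delta_pos":[0,0,0.043],"spin":0},{"delta_pos":[0,0,0.0465],"spin":0},{"delta_pos":[0,0,0.0465],"spin":0},{"delta_pos":[0,0,0.0465],"spin":0}]'
python3 -m pendant '[{"delta_pos":[0,0,0],"spin":0},{"delta_pos":[0,0,0],"spin":0},{"delta_pos":[0,0,0],"spin":0},{"delta_pos":[0,0,0],"spin":0},{"delta_pos":[0,0,-0.01],"spin":0},{"delta_pos":[0,0,-0.04],"spin":0},{"delta_pos":[0,0,-0.06],"spin":0},{"delta_pos":[0,0,-0.06],"spin":0}]' -0.3 15
```

```text
t: 6.85
tool_pos: [0.514, 0.2701, 0.0167]
orientation: [2.365, 2.068, 0.002]
force: [0.9, -0.2, -0.7]
opening: 0.0132
t: 7.65
tool_pos: [0.5167, 0.2712, 0.0813]
orientation: [2.363, 2.066, 0.012]
force: [1.1, -0.1, 1.0]
opening: 0.0606
```

```bash
python3 -m pendant '[{"delta_pos":[-0.05,-0.002,0],"spin":0},{"delta_pos":[-0.1,-0.004,0],"spin":0},{"delta_pos":[-0.15,-0.006,0],"spin":0},{"delta_pos":[-0.2,-0.009,0],"spin":0},{"delta_pos":[-0.24,-0.012,0],"spin":0},{"delta_pos":[-0.264,-0.013,0],"spin":0},{"delta_pos":[-0.264,-0.013,0],"spin":0},{"delta_pos":[-0.264,-0.013,0],"spin":0}]'
python3 look.py a4
python3 - <<'E'
from h import *
c=cv2.imread("pics/a4_scene.png"); cv2.imwrite("pics/a4c.png",np.hstack([cv2.resize(c[170:300,160:360],None,fx=2.5,fy=2.5,interpolation=cv2.INTER_CUBIC),cv2.resize(c[50:180,280:400],None,fx=2.5,fy=2.5,interpolation=cv2.INTER_CUBIC)]))
for n in("scene","top"):
  cc=robot.read_camera(n)
  for l in("loupe_a","oil_vial"): print(n,l,[(round(d["score"],2),world(cc,d["location"]).round(4).tolist()) for d in robot.mark_of(n,l)][:3])
E
```

```text
t: 8.45
tool_pos: [0.4684, 0.0113, 0.0798]
orientation: [2.365, 2.064, 0.013]
force: [0.3, -0.2, 0.0]
opening: 0.06
8.55 [0.4686 0.0123 0.0799] q [-0.087 -0.123  2.003  0.004  1.254  0.045] xt [0.133 0.991 0.005] yt [ 0.991 -0.133  0.007] 0.0605525609540666
scene loupe_a [(0.72, [0.5433, 0.0095, 0.0053]), (0.71, [0.4731, 0.0075, 0.0021]), (0.66, [0.516, 0.2737, 0.0033])]
scene oil_vial [(0.43, [0.5186, 0.271, 0.0029])]
top loupe_a []
top oil_vial [(0.39, [0.5111, 0.2716, 0.0005])]
```

View pics/a4c.png

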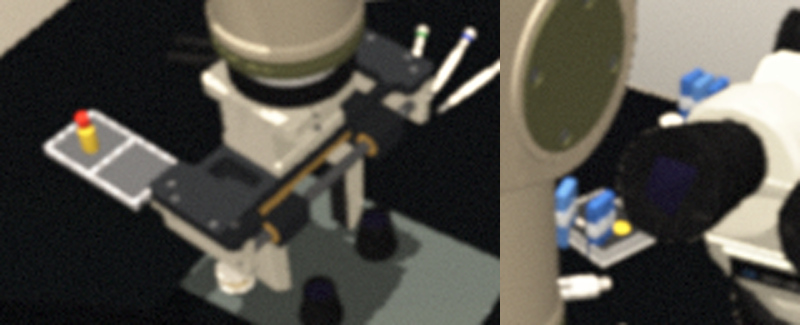

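View pics/a4.png

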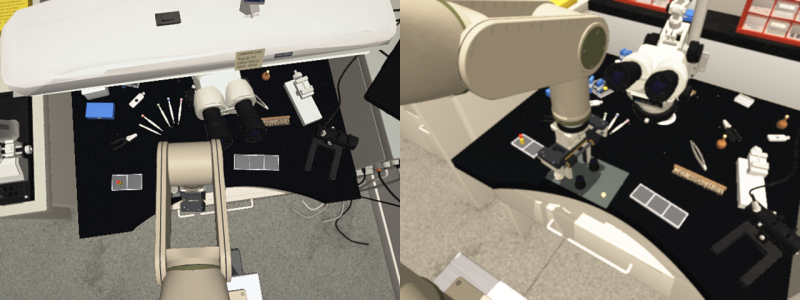

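Vial stands in its compartment (crop 86,135). I'll descend on the near loupe.

```bash
python3 -m pendant '[{"delta_pos":[-0.003,-0.002,0.025],"spin":0},{"delta_pos":[-0.003,-0.002,0.045],"spin":0},{"delta_pos":[-0.003,-0.002,0.06],"spin":0},{"delta_pos":[-0.003,-0.002,0.067],"spin":0},{"delta_pos":[-0.003,-0.002,0.067],"spin":0},{"delta_pos":[-0.003,-0.002,0.067],"spin":0}]'
python3 -m pendant '[{"delta_pos":[0,0,0],"spin":0},{"delta_pos":[0,0,0],"spin":0},{"delta_pos":[0,0,0],"spin":0},{"delta_pos":[0,0,0],"spin":0},{"delta_pos":[0,0,0],"spin":0},{"delta_pos":[0,0,0],"spin":0}]' 1 15
```

```text
t: 9.45
tool_pos: [0.4672, 0.0096, 0.0136]
orientation: [2.361, 2.068, 0.013]
force: [0.1, -0.8, 0.4]
opening: 0.0605
t: 10.05
tool_pos: [0.4676, 0.0096, 0.014]
orientation: [2.361, 2.067, 0.014]
force: [-1.0, -0.1, 4.5]
opening: 0.0343
```

```bash
python3 -m pendant '[{"delta_pos":[0,0,-0.025],"spin":0},{"delta_pos":[0,0,-0.05],"spin":0},{"delta_pos":[0.04,0.003,-0.05],"spin":0},{"delta_pos":[0.08,0.005,-0.05],"spin":0},{"delta_pos":[0.12,0.007,-0.05],"spin":0},{"delta_pos":[0.16,0.01,-0.05],"spin":0},{"delta_pos":[0.2,0.012,-0.05],"spin":0},{"delta_pos":[0.214,0.012,-0.05],"spin":0},{"delta_pos":[0.214,0.012,-0.05],"spin":0},{"delta_pos":[0.214,0.012,-0.05],"spin":0}]'
```

```text
t: 11.05
tool_pos: [0.5067, 0.2191, 0.0644]
orientation: [2.36, 2.068, 0.011]
force: [-0.7, -0.2, 0.4]
opening: 0.0338
```

```bash
python3 look.py a5
python3 - <<'E'
from h import *
c=cv2.imread("pics/a5_scene.png"); cv2.imwrite("pics/a5c.png",cv2.resize(c[150:280,140:340],None,fx=3,fy=3,interpolation=cv2.INTER_CUBIC))
E
```

```text
11.15 [0.507  0.2185 0.0647] q [ 0.314  0.123  1.788 -0.     1.223  0.448] xt [0.133 0.991 0.004] yt [ 0.991 -0.133  0.008] 0.034226612163720124
```

View pics/a5c.png

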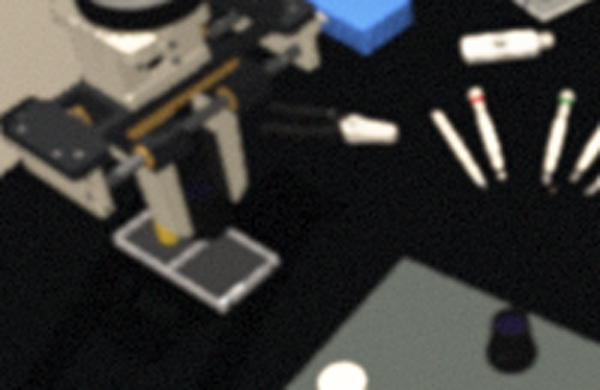

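The loupe is held over the right compartment. I'll lower and release.

```bash
python3 -m pendant '[{"delta_pos":[0.001,0.001,0.02],"spin":0},{"delta_pos":[0.001,0.001,0.035],"spin":0},{"delta_pos":[0.001,0.001,0.044],"spin":0},{"delta_pos":[0.001,0.001,0.0475],"spin":0},{"delta_pos":[0.001,0.001,0.0475],"spin":0},{"delta_pos":[0.001,0.001,0.0475],"spin":0}]'
python3 -m pendant '[{"delta_pos":[0,0,0],"spin":0},{"delta_pos":[0,0,0],"spin":0},{"delta_pos":[0,0,0],"spin":0},{"delta_pos":[0,0,0],"spin":0},{"delta_pos":[0,0,-0.01],"spin":0},{"delta_pos":[0,0,-0.04],"spin":0},{"delta_pos":[0,0,-0.06],"spin":0},{"delta_pos":[0,0,-0.06],"spin":0}]' -0.3 15
```

```text
t: 11.75
tool_pos: [0.5086, 0.2192, 0.0172]
orientation: [2.362, 2.066, 0.012]
force: [0.1, -0.1, -0.7]
opening: 0.0342
t: 12.55
tool_pos: [0.5108, 0.22, 0.0817]
orientation: [2.36, 2.064, 0.022]
force: [0.8, 0.5, 0.8]
opening: 0.0605
```

```bash
python3 -m pendant '[{"delta_pos":[-0.05,-0.01,0],"spin":0},{"delta_pos":[-0.1,-0.02,0.01],"spin":0},{"delta_pos":[-0.141,-0.029,0.025],"spin":0},{"delta_pos":[-0.141,-0.029,0.025],"spin":0},{"delta_pos":[-0.141,-0.029,0.025],"spin":0},{"delta_pos":[-0.141,-0.029,0.025],"spin":0}]'
python3 look.py a6
python3 - <<'E'
from h import *
c=cv2.imread("pics/a6_scene.png"); cv2.imwrite("pics/a6c.png",cv2.resize(c[170:300,160:360],None,fx=3,fy=3,interpolation=cv2.INTER_CUBIC))
E
```

```text
t: 13.15
tool_pos: [0.4644, 0.0848, 0.0558]
orientation: [2.36, 2.064, 0.024]
force: [0.1, -0.2, 0.1]
opening: 0.0607
13.25 [0.4646 0.0853 0.056 ] q [ 0.07  -0.09   2.02   0.004  1.195  0.201] xt [0.132 0.991 0.007] yt [ 0.991 -0.132  0.015] 0.060361308663414964
```

View pics/a6c.png

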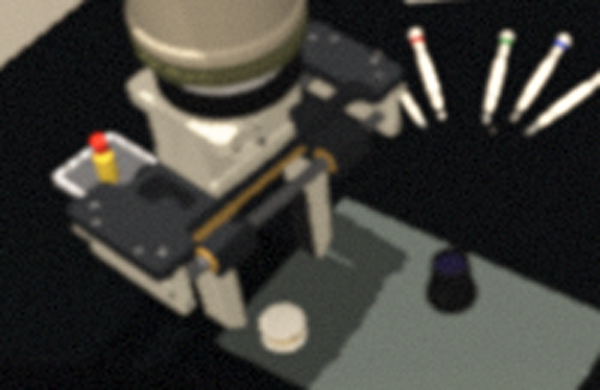

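```bash
python3 -m pendant '[{"delta_pos":[-0.001,0,0.02],"spin":0},{"delta_pos":[-0.001,0,0.035],"spin":0},{"delta_pos":[-0.001,0,0.0465],"spin":0},{"delta_pos":[-0.001,0,0.0465],"spin":0},{"delta_pos":[-0.001,0,0.0465],"spin":0},{"delta_pos":[-0.001,0,0.0465],"spin":0}]'
python3 -m pendant '[{"delta_pos":[0,0,0],"spin":0},{"delta_pos":[0,0,0],"spin":0},{"delta_pos":[0,0,0],"spin":0},{"delta_pos":[0,0,0],"spin":0},{"delta_pos":[0,0,0],"spin":0},{"delta_pos":[0,0,0],"spin":0}]' 1 15
```

```text
t: 13.85
tool_pos: [0.466, 0.0848, 0.0104]
orientation: [2.358, 2.065, 0.026]
force: [0.2, 0.4, -0.3]
opening: 0.0606
t: 14.45
tool_pos: [0.466, 0.0847, 0.0105]
orientation: [2.357, 2.065, 0.026]
force: [-0.5, -0.1, 1.5]
opening: 0.0275
```

```bash
python3 -m pendant '[{"delta_pos":[0,0,-0.03],"spin":0},{"delta_pos":[0,-0.01,-0.07],"spin":0},{"delta_pos":[-0.04,-0.02,-0.11],"spin":0},{"delta_pos":[-0.09,-0.02,-0.11],"spin":0},{"delta_pos":[-0.14,-0.015,-0.11],"spin":0},{"delta_pos":[-0.178,-0.013,-0.11],"spin":0},{"delta_pos":[-0.178,-0.013,-0.11],"spin":0},{"delta_pos":[-0.178,-0.013,-0.11],"spin":0}]'
python3 look.py a7
```

```text
t: 15.25
tool_pos: [0.4275, -0.0913, 0.1188]
orientation: [2.361, 2.061, 0.026]
force: [-0.3, 1.0, -0.1]
opening: 0.0271
15.35 [ 0.4277 -0.0897  0.1187] q [-0.334 -0.273  2.058  0.011  1.343 -0.204] xt [0.131 0.991 0.008] yt [ 0.991 -0.132  0.016] 0.027231138680166026
```

View pics/a7_scene.png

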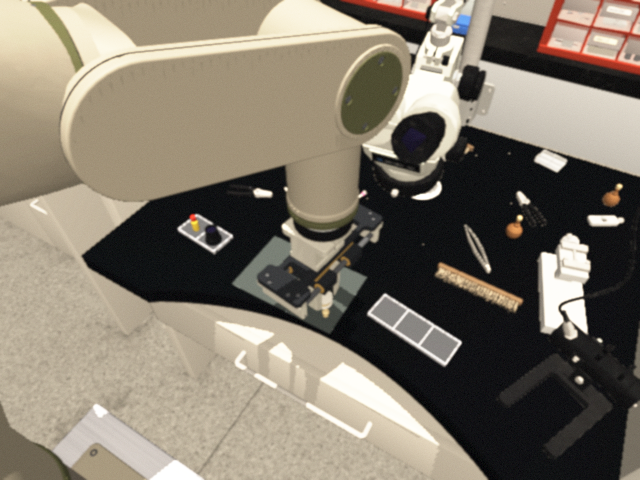

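View pics/a7_top.png

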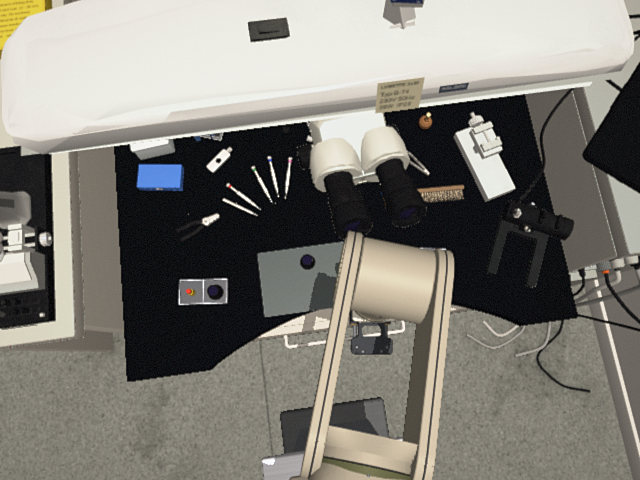

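Run:
```python
from h import *
from scipy.optimize import least_squares
cs=robot.read_camera("scene"); ct=robot.read_camera("top"); s=robot.read_state(); p=s['tool_pos']; q1=s['q'][0]
er=np.array([np.cos(q1),np.sin(q1),0]); el=np.array([-np.sin(q1),np.cos(q1),0])
# disc centre on right plate; right plate outer top-front in 'top'
for lat in(-.06,-.07,-.08,-.09,-.1):
    r=least_squares(lambda v:pix(cs,p+[0,0,v[0]]+lat*el+v[1]*er)-[374,88],[.39,0]); print(lat,r.x.round(3),r.fun.round(1))
for lat,h in [(-.08,.39),(.08,.39),(-.08,.44),(.08,.44)]: print(lat,h,[pix(ct,p+[0,0,h]+lat*el+f*er).round() .tolist() for f in(0,.05)],[pix(cs,p+[0,0,h]+lat*el+f*er).round().tolist() for f in(0,.05)])
```

```text
-0.06 [0.374 0.007] [ 0. -0.]
-0.07 [ 0.382 -0.004] [ 0. -0.]
-0.08 [ 0.39  -0.015] [ 0. -0.]
-0.09 [ 0.398 -0.026] [0. 0.]
-0.1 [ 0.406 -0.037] [0. 0.]
-0.08 0.39 [[452.0, 285.0], [458.0, 245.0]] [[387.0, 82.0], [427.0, 63.0]]
0.08 0.39 [[322.0, 260.0], [330.0, 221.0]] [[271.0, 20.0], [310.0, 7.0]]
-0.08 0.44 [[463.0, 279.0], [469.0, 236.0]] [[394.0, 18.0], [438.0, 1.0]]
0.08 0.44 [[322.0, 252.0], [330.0, 210.0]] [[266.0, -37.0], [309.0, -48.0]]
```

Both short-tray items stand in place (195,222 / 213,235). The fork overhangs about 53 mm left and 80 mm right of the TCP, so the compartment nearest the microscope is the critical one. I'll bring the spool low in front of it and then edge in while watching the joint torques.

```bash
python3 -m pendant '[{"delta_pos":[-0.035,0.01,0],"spin":0},{"delta_pos":[-0.072,0.021,0.01],"spin":0},{"delta_pos":[-0.072,0.021,0.04],"spin":0},{"delta_pos":[-0.072,0.021,0.07],"spin":0},{"delta_pos":[-0.072,0.021,0.074],"spin":0},{"delta_pos":[-0.072,0.021,0.074],"spin":0},{"delta_pos":[-0.072,0.021,0.074],"spin":0}]'
cat > tq.py <<'E'
from h import *
s=robot.read_state(); M=Ro.from_rotvec(s['orientation']).as_matrix()
print(round(s['t'],2),np.round(s['tool_pos'],4),"tq",np.round(s['joint_torque'],2),"F",np.round(s['force'],1),"W",np.round(s['wrist_torque'],2),"op",round(s['opening'],4),"zt",M[:,2].round(3),"yt",M[:,1].round(3))
E
python3 tq.py; python3 look.py a8; python3 tq.py
```

```text
t: 16.15
tool_pos: [0.4416, -0.1627, 0.046]
orientation: [2.353, 2.068, 0.027]
force: [0.9, -0.5, 0.3]
opening: 0.0272
16.15 [ 0.4416 -0.1627  0.046 ] tq [ 1.000e-02 -3.872e+01 -4.280e+01  1.400e-01  1.000e-02  0.000e+00] F [ 0.9 -0.5  0.3] W [-0.06  0.07 -0.01] op 0.0272 zt [ 0.019  0.005 -1.   ] yt [ 0.992 -0.129  0.018]
16.25 [ 0.442  -0.1632  0.0464] q [-0.473 -0.079  2.03   0.014  1.176 -0.349] xt [0.129 0.992 0.007] yt [ 0.991 -0.129  0.019] 0.027040077530242006
16.25 [ 0.442  -0.1632  0.0464] tq [ 8.000e-02 -3.946e+01 -4.365e+01  1.500e-01 -1.000e-02  0.000e+00] F [ 0.3 -0.3 -1. ] W [-0.07  0.08  0.03] op 0.027 zt [ 0.02   0.004 -1.   ] yt [ 0.991 -0.129  0.019]
```

View pics/a8_scene.png

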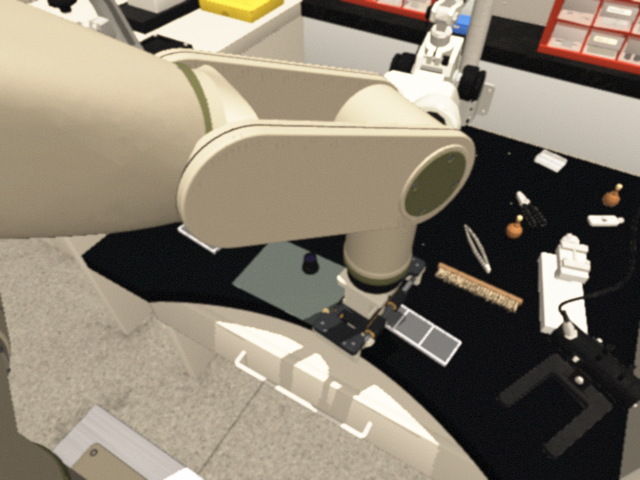

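```bash
python3 -m pendant '[{"delta_pos":[0,0.003,0],"spin":0},{"delta_pos":[0,0.006,0],"spin":0},{"delta_pos":[0,0.009,0],"spin":0},{"delta_pos":[0,0.012,0],"spin":0},{"delta_pos":[0,0.012,0],"spin":0}]'; python3 tq.py
python3 -m pendant '[{"delta_pos":[0,0.001,0],"spin":0},{"delta_pos":[0,0.002,0],"spin":0},{"delta_pos":[0,0.003,0],"spin":0}]'; python3 tq.py
```

```text
t: 16.75
tool_pos: [0.4543, -0.1648, 0.0467]
orientation: [2.353, 2.067, 0.028]
force: [0.1, -0.1, -1.3]
opening: 0.0269
16.75 [ 0.4543 -0.1648  0.0467] tq [ 6.000e-02 -4.167e+01 -4.431e+01  1.600e-01 -1.000e-01  4.000e-02] F [ 0.1 -0.1 -1.3] W [-0.06  0.12 -0.01] op 0.0269 zt [ 0.02   0.004 -1.   ] yt [ 0.991 -0.129  0.019]
t: 17.05
tool_pos: [0.4572, -0.1652, 0.0466]
orientation: [2.353, 2.067, 0.027]
force: [-0.1, 0.4, 0.2]
opening: 0.0273
17.05 [ 0.4572 -0.1652  0.0466] tq [-4.000e-02 -4.235e+01 -4.405e+01  1.500e-01 -7.000e-02 -1.000e-02] F [-0.1  0.4  0.2] W [-0.09  0.11 -0.01] op 0.0273 zt [ 0.02   0.004 -1.   ] yt [ 0.991 -0.129  0.019]
```

```bash
cat > chk.py <<'E'
import sys
from h import *
s=robot.read_state(); t=np.array(s['joint_torque'])
print(np.round(s['tool_pos'],4),"tq",np.round(t,2),"F",np.round(s['force'],1),"W",np.round(s['wrist_torque'],2))
bad=abs(t[0])>0.8 or abs(t[3]-.15)>.5 or abs(t[4])>.8 or abs(t[5])>.3 or np.linalg.norm(s['force'])>6
sys.exit(1 if bad else 0)
E
python3 -m pendant '[{"delta_pos":[0,0.001,0],"spin":0},{"delta_pos":[0,0.0015,0],"spin":0}]' >/dev/null; python3 chk.py || exit
python3 -m pendant '[{"delta_pos":[0,0.001,0],"spin":0},{"delta_pos":[0,0.0015,0],"spin":0}]' >/dev/null; python3 chk.py || exit
python3 -m pendant '[{"delta_pos":[0,0.001,0],"spin":0},{"delta_pos":[0,0.0015,0],"spin":0}]' >/dev/null; python3 chk.py || exit
python3 -m pendant '[{"delta_pos":[0,0.001,0],"spin":0},{"delta_pos":[0,0.0015,0],"spin":0}]' >/dev/null; python3 chk.py || exit
python3 -m pendant '[{"delta_pos":[0,0.001,0],"spin":0},{"delta_pos":[0,0.0015,0],"spin":0}]' >/dev/null; python3 chk.py || exit
python3 -m pendant '[{"delta_pos":[0,0.001,0],"spin":0},{"delta_pos":[0,0.0015,0],"spin":0}]' >/dev/null; python3 chk.py || exit
```

```text
[ 0.4587 -0.1654  0.0467] tq [-2.000e-02 -4.246e+01 -4.411e+01  1.500e-01 -7.000e-02  0.000e+00] F [ 0.5  1.  -0.5] W [-0.06  0.08  0.03]
[ 0.4603 -0.1656  0.0467] tq [-2.000e-02 -4.267e+01 -4.408e+01  1.500e-01 -7.000e-02  0.000e+00] F [-0.1  0.6  0.8] W [-0.09  0.07 -0.01]
[ 0.462  -0.1658  0.0468] tq [-2.000e-02 -4.289e+01 -4.407e+01  1.500e-01 -7.000e-02  0.000e+00] F [-0.3  0.7 -0.4] W [-0.09  0.09 -0.04]
[ 0.4636 -0.1661  0.0469] tq [-2.000e-02 -4.311e+01 -4.408e+01  1.500e-01 -7.000e-02  0.000e+00] F [-0.2  0.5 -0.7] W [-0.01  0.06  0.02]
[ 0.4652 -0.1663  0.0469] tq [-2.000e-02 -4.334e+01 -4.408e+01  1.500e-01 -7.000e-02  0.000e+00] F [ 0.1  0.4 -0.4] W [-0.11  0.11  0.03]
[ 0.4667 -0.1665  0.0469] tq [-1.000e-02 -4.355e+01 -4.408e+01  1.500e-01 -7.000e-02  0.000e+00] F [-0.3 -0.5 -0.4] W [-0.08  0.09 -0.01]
```

Very clean torques, so even a light touch would show. I'll continue.

```bash
python3 -m pendant '[{"delta_pos":[0,0.001,0],"spin":0},{"delta_pos":[0,0.002,0],"spin":0}]' >/dev/null; python3 chk.py || exit
python3 -m pendant '[{"delta_pos":[0,0.001,0],"spin":0},{"delta_pos":[0,0.002,0],"spin":0}]' >/dev/null; python3 chk.py || exit
python3 -m pendant '[{"delta_pos":[0,0.001,0],"spin":0},{"delta_pos":[0,0.002,0],"spin":0}]' >/dev/null; python3 chk.py || exit
python3 -m pendant '[{"delta_pos":[0,0.001,0],"spin":0},{"delta_pos":[0,0.002,0],"spin":0}]' >/dev/null; python3 chk.py || exit
python3 -m pendant '[{"delta_pos":[0,0.001,0],"spin":0},{"delta_pos":[0,0.002,0],"spin":0}]' >/dev/null; python3 chk.py || exit
python3 -m pendant '[{"delta_pos":[0,0.001,0],"spin":0},{"delta_pos":[0,0.002,0],"spin":0}]' >/dev/null; python3 chk.py || exit
python3 -m pendant '[{"delta_pos":[0,0.001,0],"spin":0},{"delta_pos":[0,0.002,0],"spin":0}]' >/dev/null; python3 chk.py || exit
python3 -m pendant '[{"delta_pos":[0,0.001,0],"spin":0},{"delta_pos":[0,0.002,0],"spin":0}]' >/dev/null; python3 chk.py || exit
```

```text
[ 0.4688 -0.1667  0.047 ] tq [-4.000e-02 -4.397e+01 -4.402e+01  1.500e-01 -7.000e-02 -1.000e-02] F [ 0.7 -0.6 -0.6] W [0.01 0.06 0.01]
[ 0.4709 -0.167   0.047 ] tq [-4.000e-02 -4.426e+01 -4.405e+01  1.500e-01 -7.000e-02 -1.000e-02] F [-0.2  0.7 -0.8] W [-0.06  0.06 -0.03]
[ 0.473  -0.1673  0.0471] tq [-4.000e-02 -4.455e+01 -4.405e+01  1.500e-01 -7.000e-02 -1.000e-02] F [ 0.9  0.3 -0.3] W [-0.01  0.08 -0.03]
[ 0.4751 -0.1676  0.0471] tq [-4.000e-02 -4.483e+01 -4.406e+01  1.500e-01 -8.000e-02 -1.000e-02] F [ 0.3 -0.1 -0.6] W [-0.04  0.08  0.02]
[ 0.4771 -0.1679  0.0471] tq [-4.000e-02 -4.512e+01 -4.406e+01  1.500e-01 -8.000e-02 -1.000e-02] F [-0.4 -0.3  0.1] W [-0.04  0.11 -0.  ]
[ 0.4792 -0.1681  0.0472] tq [-4.000e-02 -4.541e+01 -4.406e+01  1.500e-01 -8.000e-02 -1.000e-02] F [-0.2 -0.5 -0.3] W [-0.09  0.06 -0.03]
[ 0.4813 -0.1684  0.0472] tq [-4.000e-02 -4.570e+01 -4.407e+01  1.500e-01 -8.000e-02 -1.000e-02] F [-0.2 -1.4 -0.4] W [-0.06  0.07 -0.03]
[ 0.4833 -0.1687  0.0472] tq [-4.000e-02 -4.598e+01 -4.407e+01  1.500e-01 -8.000e-02 -1.000e-02] F [-0.5 -0.3 -0.2] W [-0.06  0.13  0.03]
```

```bash
python3 -m pendant '[{"delta_pos":[0,0.0015,0],"spin":0},{"delta_pos":[0,0.003,0],"spin":0}]' >/dev/null; python3 chk.py || exit
python3 -m pendant '[{"delta_pos":[0,0.0015,0],"spin":0},{"delta_pos":[0,0.003,0],"spin":0}]' >/dev/null; python3 chk.py || exit
python3 -m pendant '[{"delta_pos":[0,0.0015,0],"spin":0},{"delta_pos":[0,0.003,0],"spin":0}]' >/dev/null; python3 chk.py || exit
python3 -m pendant '[{"delta_pos":[0,0.0015,0],"spin":0},{"delta_pos":[0,0.003,0],"spin":0}]' >/dev/null; python3 chk.py || exit
python3 -m pendant '[{"delta_pos":[0,0.0015,0],"spin":0},{"delta_pos":[0,0.003,0],"spin":0}]' >/dev/null; python3 chk.py || exit
python3 look.py a9
```

```text
[ 0.4864 -0.1691  0.0473] tq [-6.000e-02 -4.650e+01 -4.399e+01  1.400e-01 -7.000e-02 -2.000e-02] F [-0.1 -0.1 -0.2] W [-0.06  0.07  0.03]
[ 0.4896 -0.1695  0.0474] tq [-6.000e-02 -4.692e+01 -4.403e+01  1.500e-01 -8.000e-02 -2.000e-02] F [-0.4 -0.4 -0.9] W [-0.07  0.05  0.05]
[ 0.4927 -0.1699  0.0474] tq [-5.000e-02 -4.735e+01 -4.404e+01  1.500e-01 -8.000e-02 -2.000e-02] F [-0.4  0.1 -0.6] W [-0.11  0.08  0.01]
[ 0.4958 -0.1703  0.0475] tq [-5.000e-02 -4.778e+01 -4.405e+01  1.500e-01 -8.000e-02 -2.000e-02] F [-0.   0.1 -0.1] W [-0.08  0.09  0.02]
[ 0.499  -0.1707  0.0476] tq [-5.000e-02 -4.820e+01 -4.407e+01  1.500e-01 -8.000e-02 -2.000e-02] F [-0.  -0.8 -0.5] W [-0.14  0.06 -0.02]
20.95 [ 0.499  -0.1707  0.0476] q [-0.436  0.072  1.877  0.013  1.177 -0.311] xt [0.129 0.992 0.007] yt [ 0.991 -0.129  0.02 ] 0.027237598370456258
```

View pics/a9.png

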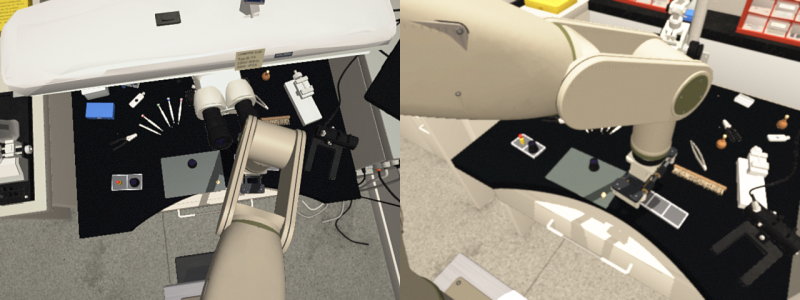

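No touch so far, although the fork now covers the right eyepiece in the top view (255,130). I'll carry on the last 20 mm.

```bash
python3 -m pendant '[{"delta_pos":[0,0.002,0],"spin":0},{"delta_pos":[0,0.004,0],"spin":0}]' >/dev/null; python3 chk.py || exit
python3 -m pendant '[{"delta_pos":[0,0.002,0],"spin":0},{"delta_pos":[0,0.004,0],"spin":0}]' >/dev/null; python3 chk.py || exit
python3 -m pendant '[{"delta_pos":[0,0.002,0],"spin":0},{"delta_pos":[0,0.004,0],"spin":0}]' >/dev/null; python3 chk.py || exit
python3 -m pendant '[{"delta_pos":[0,0.002,0],"spin":0},{"delta_pos":[0,0.004,0],"spin":0}]' >/dev/null; python3 chk.py || exit
python3 -m pendant '[{"delta_pos":[0,0.002,0],"spin":0},{"delta_pos":[0,0.004,0],"spin":0}]' >/dev/null; python3 chk.py || exit
python3 -m pendant '[{"delta_pos":[0,0.001,0],"spin":0},{"delta_pos":[0,0.003,0],"spin":0},{"delta_pos":[0,0.003,0],"spin":0}]' >/dev/null; python3 chk.py || exit
```

```text
[ 0.5031 -0.1712  0.0477] tq [-8.000e-02 -4.884e+01 -4.392e+01  1.400e-01 -7.000e-02 -3.000e-02] F [ 0.5 -0.2  0.4] W [-0.09  0.06  0.02]
[ 0.5073 -0.1718  0.0478] tq [-7.000e-02 -4.943e+01 -4.403e+01  1.500e-01 -9.000e-02 -2.000e-02] F [ 0.5  0.1 -0.4] W [-0.08  0.09 -0.01]
[ 0.5115 -0.1724  0.0479] tq [-7.000e-02 -4.999e+01 -4.407e+01  1.500e-01 -9.000e-02 -2.000e-02] F [ 0.6 -0.4 -0.9] W [-0.08  0.05 -0.  ]
[ 0.5156 -0.1729  0.048 ] tq [-7.000e-02 -5.055e+01 -4.410e+01  1.500e-01 -9.000e-02 -2.000e-02] F [ 1.4 -0.4 -0.2] W [-0.08  0.09  0.  ]
[ 0.5198 -0.1734  0.048 ] tq [-7.000e-02 -5.112e+01 -4.412e+01  1.500e-01 -9.000e-02 -2.000e-02] F [-0.5 -0.2 -0.1] W [-0.08  0.12 -0.02]
[ 0.523  -0.1739  0.0481] tq [ 3.000e-02 -5.107e+01 -4.438e+01  1.500e-01 -8.000e-02  2.000e-02] F [ 0.4 -0.3 -0.4] W [-0.16  0.06  0.02]
```

```bash
python3 -m pendant '[{"delta_pos":[0.003,0,0.005],"spin":0},{"delta_pos":[0.005,0,0.008],"spin":0}]' >/dev/null; python3 chk.py || exit
python3 -m pendant '[{"delta_pos":[0,0,0.003],"spin":0},{"delta_pos":[0,0,0.006],"spin":0}]' >/dev/null; python3 chk.py || exit
python3 -m pendant '[{"delta_pos":[0,0,0.003],"spin":0},{"delta_pos":[0,0,0.006],"spin":0}]' >/dev/null; python3 chk.py || exit
python3 -m pendant '[{"delta_pos":[0,0,0.003],"spin":0},{"delta_pos":[0,0,0.006],"spin":0}]' >/dev/null; python3 chk.py || exit
python3 look.py b1;  python3 - <<'E'
from h import *
c=cv2.imread("pics/b1_scene.png"); cv2.imwrite("pics/b1c.png",cv2.resize(c[240:370,320:520],None,fx=3,fy=3,interpolation=cv2.INTER_CUBIC))
E
```

```text
[ 0.5236 -0.1686  0.0396] tq [ -0.35 -52.05 -44.76   0.14  -0.07  -0.06] F [-0.  -0.6 -0.5] W [-0.11  0.04  0.  ]
[ 0.5234 -0.1683  0.033 ] tq [ 9.000e-02 -5.188e+01 -4.380e+01  1.600e-01  2.000e-02  2.000e-02] F [ 0.4 -0.8 -0.4] W [-0.04  0.09 -0.04]
[ 0.5235 -0.1682  0.0266] tq [ 4.000e-02 -5.203e+01 -4.348e+01  1.400e-01  3.000e-02  0.000e+00] F [-0.7  0.2  0.5] W [-0.05  0.04  0.01]
[ 0.5235 -0.1682  0.0203] tq [ 0.000e+00 -5.219e+01 -4.316e+01  1.400e-01  3.000e-02  0.000e+00] F [-0.7 -0.3 -0.8] W [-0.1   0.04 -0.04]
23.15 [ 0.5231 -0.168   0.02  ] q [-0.412  0.17   1.827  0.013  1.13  -0.288] xt [0.129 0.992 0.007] yt [ 0.991 -0.129  0.018] 0.027329798603787182
```

View pics/b1c.png

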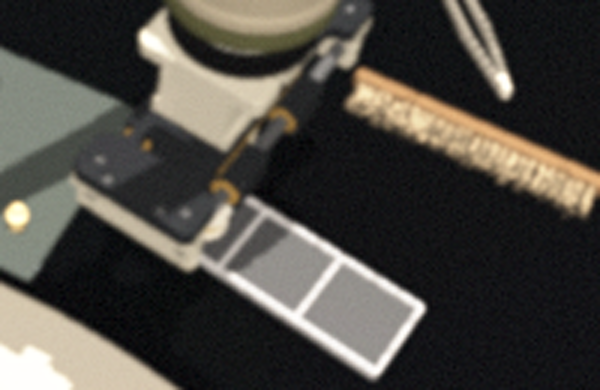

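Spool (crop 215,220) is just above the nearest compartment. I'll lower the last 6 mm and release. The opening of 60 mm spreads the fingertips over the walls, and they stay 4 mm above them.

```bash
python3 -m pendant '[{"delta_pos":[0,0,0.003],"spin":0},{"delta_pos":[0,0,0.006],"spin":0},{"delta_pos":[0,0,0.006],"spin":0}]'; python3 chk.py || exit
python3 -m pendant '[{"delta_pos":[0,0,0],"spin":0},{"delta_pos":[0,0,0],"spin":0},{"delta_pos":[0,0,0],"spin":0},{"delta_pos":[0,0,0],"spin":0}]' -0.3 15; python3 chk.py || exit
python3 -m pendant '[{"delta_pos":[0,0,-0.01],"spin":0},{"delta_pos":[0,0,-0.02],"spin":0},{"delta_pos":[0,0,-0.03],"spin":0},{"delta_pos":[0,0,-0.03],"spin":0}]'; python3 chk.py
```

```text
t: 23.45
tool_pos: [0.5231, -0.168, 0.0137]
orientation: [2.354, 2.068, 0.026]
force: [-0.6, -0.5, -0.5]
opening: 0.0271
[ 0.5231 -0.168   0.0137] tq [-1.000e-02 -5.201e+01 -4.280e+01  1.400e-01 -1.900e-01  0.000e+00] F [-0.6 -0.5 -0.5] W [-0.05  0.12  0.06]
t: 23.85
tool_pos: [0.5232, -0.168, 0.0138]
orientation: [2.354, 2.068, 0.027]
force: [0.2, -0.3, 0.6]
opening: 0.0548
[ 0.5232 -0.168   0.0138] tq [  0.   -51.87 -42.6    0.14  -0.06   0.  ] F [ 0.2 -0.3  0.6] W [-0.03  0.1   0.01]
t: 24.25
tool_pos: [0.5244, -0.1689, 0.0465]
orientation: [2.351, 2.065, 0.029]
force: [0.2, 0.2, 0.8]
opening: 0.0607
[ 0.5244 -0.1689  0.0465] tq [  0.06 -50.34 -43.05   0.14   0.44  -0.  ] F [0.2 0.2 0.8] W [-0.07  0.05 -0.04]
```

No contact at full depth. The microscope does not obstruct the nearest compartment. I'll back out the same way and go to the die.

```bash
python3 -m pendant '[{"delta_pos":[0,-0.04,0],"spin":0},{"delta_pos":[0,-0.08,0],"spin":0},{"delta_pos":[0.03,-0.08,0],"spin":0},{"delta_pos":[0.06,-0.08,0],"spin":0},{"delta_pos":[0.09,-0.08,0],"spin":0},{"delta_pos":[0.09,-0.08,0],"spin":0},{"delta_pos":[0.09,-0.08,0],"spin":0}]'; python3 chk.py
python3 look.py b2;  python3 - <<'E'
from h import *
c=cv2.imread("pics/b2_scene.png"); cv2.imwrite("pics/b2c.png",cv2.resize(c[220:370,250:480],None,fx=3,fy=3,interpolation=cv2.INTER_CUBIC))
for n in ("top","scene"):
    c=robot.read_camera(n)
    for l in ["press_die","wire_spool","loupe_b"]: print(n,l,[(round(d["score"],2),world(c,d["location"]).round(4).tolist()) for d in robot.mark_of(n,l)][:3])
E
```

```text
t: 24.95
tool_pos: [0.4568, -0.0691, 0.0455]
orientation: [2.349, 2.067, 0.029]
force: [0.4, -0.5, 0.1]
opening: 0.0601
[ 0.4568 -0.0691  0.0455] tq [  1.06 -38.55 -43.84   0.29  -0.07   0.19] F [ 0.4 -0.5  0.1] W [-0.09  0.11 -0.04]
25.05 [ 0.4567 -0.07    0.0454] q [-0.27  -0.109  2.06   0.009  1.171 -0.144] xt [0.129 0.992 0.006] yt [ 0.991 -0.129  0.022] 0.060217980874911016
top press_die []
top wire_spool []
top loupe_b [(0.7, [0.5055, 0.2187, 0.0065]), (0.6, [0.5519, 0.0058, -0.0007]), (0.18, [0.5091, 0.2723, 0.0023])]
scene press_die [(0.45, [0.4687, -0.0714, 0.0011])]
scene wire_spool [(0.77, [0.5226, -0.1676, 0.0044])]
scene loupe_b [(0.74, [0.5114, 0.2174, 0.0072])]
```

View pics/b2c.png

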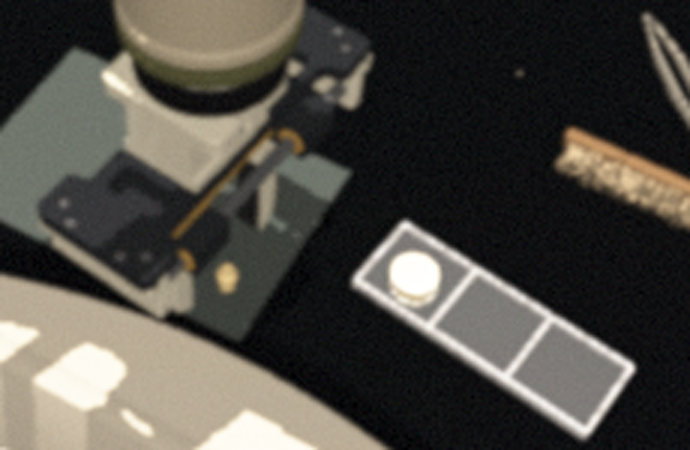

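Spool sits flat in its compartment (crop 415,275). The die is at (227,277) between the fingers. I'll shift 11 mm and descend.

```bash
python3 -m pendant '[{"delta_pos":[0,0.006,0],"spin":0},{"delta_pos":[0,0.011,0.005],"spin":0},{"delta_pos":[0,0.011,0.01],"spin":0},{"delta_pos":[0,0.011,0.01],"spin":0}]'; python3 chk.py ||exit
python3 -m pendant '[{"delta_pos":[0,0,0.006],"spin":0},{"delta_pos":[0,0,0.012],"spin":0},{"delta_pos":[0,0,0.018],"spin":0},{"delta_pos":[0,0,0.0245],"spin":0},{"delta_pos":[0,0,0.0245],"spin":0}]'; python3 chk.py ||exit
python3 -m pendant '[{"delta_pos":[0,0,0],"spin":0},{"delta_pos":[0,0,0],"spin":0},{"delta_pos":[0,0,0],"spin":0},{"delta_pos":[0,0,0],"spin":0},{"delta_pos":[0,0,0],"spin":0},{"delta_pos":[0,0,0],"spin":0},{"delta_pos":[0,0,0],"spin":0},{"delta_pos":[0,0,0],"spin":0}]' 1 12; python3 chk.py
```

```text
t: 25.85
tool_pos: [0.467, -0.0708, 0.0343]
orientation: [2.353, 2.066, 0.027]
force: [1.0, 0.1, -0.6]
opening: 0.0606
[ 0.467  -0.0708  0.0343] tq [-7.000e-02 -4.068e+01 -4.443e+01  1.300e-01 -4.500e-01  1.000e-02] F [ 1.   0.1 -0.6] W [-0.1   0.09 -0.  ]
t: 26.35
tool_pos: [0.4665, -0.0704, 0.0085]
orientation: [2.354, 2.067, 0.026]
force: [0.6, -0.5, -0.4]
opening: 0.0605
[ 0.4665 -0.0704  0.0085] tq [-4.000e-02 -4.133e+01 -4.255e+01  1.300e-01 -4.500e-01  0.000e+00] F [ 0.6 -0.5 -0.4] W [-0.1   0.06 -0.02]
t: 27.15
tool_pos: [0.4666, -0.0704, 0.0086]
orientation: [2.354, 2.067, 0.026]
force: [0.5, -0.4, -0.7]
opening: 0.0117
[ 0.4666 -0.0704  0.0086] tq [  0.   -40.95 -41.73   0.12  -0.06   0.  ] F [ 0.5 -0.4 -0.7] W [-0.13  0.08  0.02]
```

```bash
python3 -m pendant '[{"delta_pos":[0,0,-0.02],"spin":0},{"delta_pos":[0,-0.01,-0.04],"spin":0},{"delta_pos":[-0.04,-0.015,-0.04],"spin":0},{"delta_pos":[-0.08,-0.015,-0.04],"spin":0},{"delta_pos":[-0.12,-0.012,-0.04],"spin":0},{"delta_pos":[-0.141,-0.01,-0.04],"spin":0},{"delta_pos":[-0.141,-0.01,-0.04],"spin":0},{"delta_pos":[-0.141,-0.01,-0.04],"spin":0}]'; python3 chk.py ||exit
python3 -m pendant '[{"delta_pos":[0,0.01,0],"spin":0},{"delta_pos":[0,0.02,0],"spin":0},{"delta_pos":[0,0.03,0],"spin":0}]'; python3 chk.py ||exit
python3 -m pendant '[{"delta_pos":[0,0.005,0],"spin":0},{"delta_pos":[0,0.01,0],"spin":0},{"delta_pos":[0,0.015,0],"spin":0}]'; python3 chk.py ||exit
python3 -m pendant '[{"delta_pos":[0,0.005,0],"spin":0},{"delta_pos":[0,0.01,0],"spin":0},{"delta_pos":[0,0.015,0],"spin":0}]'; python3 chk.py ||exit
python3 -m pendant '[{"delta_pos":[0,0.005,0],"spin":0},{"delta_pos":[0,0.01,0],"spin":0},{"delta_pos":[0,0.015,0],"spin":0},{"delta_pos":[0,0.019,0],"spin":0},{"delta_pos":[0,0.019,0],"spin":0}]'; python3 chk.py ||exit
```

```text
t: 27.95
tool_pos: [0.4374, -0.209, 0.0472]
orientation: [2.356, 2.066, 0.026]
force: [-0.5, 1.2, -0.3]
opening: 0.0121
[ 0.4374 -0.209   0.0472] tq [ -1.18 -42.03 -44.84   0.    -0.16  -0.12] F [-0.5  1.2 -0.3] W [-0.05  0.11  0.01]
```

The check tripped only on the braking torque of joint 1. I'll carry on from rest.

```bash
python3 -m pendant '[{"delta_pos":[0,0,0],"spin":0},{"delta_pos":[0,0.01,0],"spin":0},{"delta_pos":[0,0.02,0],"spin":0},{"delta_pos":[0,0.03,0],"spin":0}]'; python3 chk.py ||exit
python3 -m pendant '[{"delta_pos":[0,0.005,0],"spin":0},{"delta_pos":[0,0.01,0],"spin":0},{"delta_pos":[0,0.015,0],"spin":0}]'; python3 chk.py ||exit
python3 -m pendant '[{"delta_pos":[0,0.005,0],"spin":0},{"delta_pos":[0,0.01,0],"spin":0},{"delta_pos":[0,0.015,0],"spin":0}]'; python3 chk.py ||exit
python3 -m pendant '[{"delta_pos":[0,0.005,0],"spin":0},{"delta_pos":[0,0.01,0],"spin":0},{"delta_pos":[0,0.015,0],"spin":0},{"delta_pos":[0,0.02,0],"spin":0},{"delta_pos":[0,0.02,0],"spin":0},{"delta_pos":[0,0.02,0],"spin":0}]'; python3 chk.py ||exit
```

```text
t: 28.35
tool_pos: [0.4686, -0.2126, 0.048]
orientation: [2.354, 2.067, 0.027]
force: [-0.2, -0.5, -0.5]
opening: 0.0119
[ 0.4686 -0.2126  0.048 ] tq [-4.800e-01 -4.781e+01 -4.259e+01  1.600e-01 -4.000e-02 -1.600e-01] F [-0.2 -0.5 -0.5] W [-0.07  0.13  0.01]
t: 28.65
tool_pos: [0.4839, -0.2144, 0.0481]
orientation: [2.354, 2.067, 0.026]
force: [0.2, 0.2, 0.6]
opening: 0.0117
[ 0.4839 -0.2144  0.0481] tq [ -0.09 -49.05 -43.84   0.17  -0.09  -0.07] F [0.2 0.2 0.6] W [-0.06  0.13 -0.03]
t: 28.95
tool_pos: [0.4991, -0.2164, 0.0483]
orientation: [2.355, 2.067, 0.026]
force: [-0.6, 0.1, -0.2]
opening: 0.0117
[ 0.4991 -0.2164  0.0483] tq [ -0.17 -51.05 -43.69   0.15  -0.07  -0.07] F [-0.6  0.1 -0.2] W [-0.05  0.12  0.  ]
t: 29.55
tool_pos: [0.5189, -0.219, 0.0486]
orientation: [2.355, 2.067, 0.026]
force: [-0.4, 0.4, 0.1]
opening: 0.0115
[ 0.5189 -0.219   0.0486] tq [ 6.000e-02 -5.297e+01 -4.474e+01  1.600e-01 -9.000e-02  1.000e-02] F [-0.4  0.4  0.1] W [-0.09  0.08 -0.01]
```

```bash
python3 look.py b3;  python3 - <<'E'
from h import *
c=cv2.imread("pics/b3_scene.png"); cv2.imwrite("pics/b3c.png",cv2.resize(c[220:370,300:530],None,fx=3,fy=3,interpolation=cv2.INTER_CUBIC))
E
```

```text
29.65 [ 0.5187 -0.219   0.0485] q [-0.499  0.166  1.773  0.014  1.19  -0.374] xt [0.13  0.992 0.007] yt [ 0.991 -0.13   0.017] 0.012166996372174438
```

View pics/b3c.png

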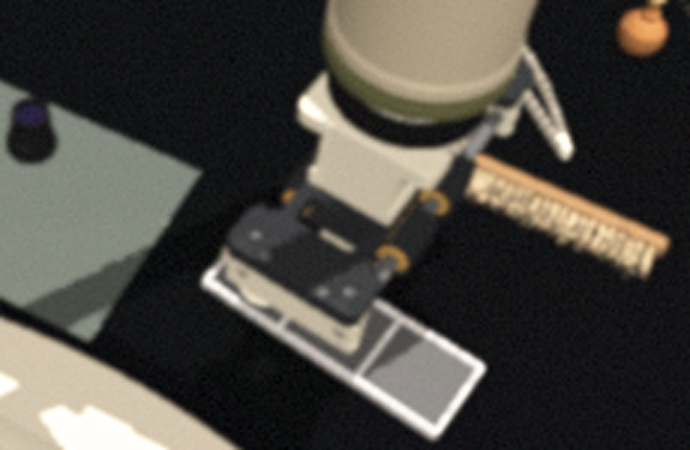

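Die over the middle compartment. The gripper hides it, but the opening of 12 mm shows it is held. I'll lower it.

```bash
python3 -m pendant '[{"delta_pos":[0,-0.001,0.006],"spin":0},{"delta_pos":[0,-0.001,0.012],"spin":0},{"delta_pos":[0,-0.001,0.018],"spin":0}]' >/dev/null; python3 chk.py ||exit
python3 -m pendant '[{"delta_pos":[0,0,0.005],"spin":0},{"delta_pos":[0,0,0.01],"spin":0}]'>/dev/null; python3 chk.py ||exit
python3 -m pendant '[{"delta_pos":[0,0,0.004],"spin":0},{"delta_pos":[0,0,0.0075],"spin":0},{"delta_pos":[0,0,0.0075],"spin":0},{"delta_pos":[0,0,0.0075],"spin":0}]'>/dev/null; python3 chk.py
```

```text
[ 0.5176 -0.2186  0.0297] tq [-1.000e-02 -5.420e+01 -4.386e+01  1.400e-01  1.900e-01 -0.000e+00] F [ 0.5 -0.2 -0.6] W [-0.05  0.09 -0.02]
[ 0.5174 -0.2183  0.0188] tq [-2.000e-02 -5.419e+01 -4.317e+01  1.400e-01  1.200e-01  0.000e+00] F [-0.1 -0.6 -0.1] W [-0.04  0.06 -0.  ]
[ 0.5176 -0.2183  0.0113] tq [-0.000e+00 -5.372e+01 -4.261e+01  1.400e-01 -4.000e-02  0.000e+00] F [ 0.7  0.5 -0.6] W [-0.04  0.06 -0.01]
```

```bash
python3 -m pendant '[{"delta_pos":[0,0,-0.0015],"spin":0},{"delta_pos":[0,0,-0.0015],"spin":0}]' >/dev/null; python3 chk.py ||exit
python3 -m pendant '[{"delta_pos":[0,0,0],"spin":0},{"delta_pos":[0,0,0],"spin":0},{"delta_pos":[0,0,0],"spin":0},{"delta_pos":[0,0,0],"spin":0},{"delta_pos":[0,0,0],"spin":0}]' -0.3 15; python3 chk.py || exit
python3 -m pendant '[{"delta_pos":[0,0,-0.01],"spin":0},{"delta_pos":[0,0,-0.02],"spin":0},{"delta_pos":[0,0,-0.035],"spin":0},{"delta_pos":[0,-0.02,-0.035],"spin":0},{"delta_pos":[0,-0.05,-0.035],"spin":0},{"delta_pos":[0,-0.08,-0.035],"spin":0},{"delta_pos":[0,-0.08,-0.035],"spin":0}]'; python3 look.py b4;  python3 - <<'E'
from h import *
c=cv2.imread("pics/b4_scene.png"); cv2.imwrite("pics/b4c.png",cv2.resize(c[220:370,300:530],None,fx=3,fy=3,interpolation=cv2.INTER_CUBIC))
E
```

```text
[ 0.5178 -0.2185  0.0131] tq [ 1.000e-02 -5.356e+01 -4.249e+01  1.400e-01  3.000e-02  0.000e+00] F [ 1.2  0.2 -0.4] W [-0.09  0.08  0.  ]
t: 31.25
tool_pos: [0.5178, -0.2185, 0.0131]
orientation: [2.356, 2.068, 0.026]
force: [0.9, 0.5, 0.1]
opening: 0.0472
[ 0.5178 -0.2185  0.0131] tq [ 0.000e+00 -5.373e+01 -4.270e+01  1.400e-01 -4.000e-02  0.000e+00] F [0.9 0.5 0.1] W [-0.09  0.02  0.01]
t: 31.95
tool_pos: [0.435, -0.2074, 0.0469]
orientation: [2.358, 2.068, 0.024]
force: [0.1, 1.2, -1.0]
opening: 0.0605
32.05 [ 0.4386 -0.2088  0.0483] q [-0.561 -0.04   1.988  0.015  1.179 -0.436] xt [0.13  0.991 0.007] yt [ 0.991 -0.13   0.019] 0.060118254879806515
```

View pics/b4c.png

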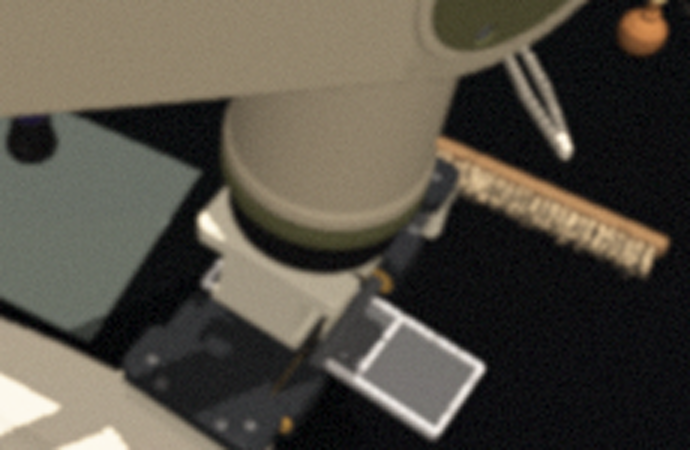

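Next is the second loupe. I'll move across at x≈0.45 and look on the way, since the die and spool should now be visible.

```bash
python3 -m pendant '[{"delta_pos":[0.04,-0.01,0],"spin":0},{"delta_pos":[0.08,-0.015,0],"spin":0},{"delta_pos":[0.12,-0.017,0],"spin":0},{"delta_pos":[0.16,-0.017,0],"spin":0},{"delta_pos":[0.2,-0.017,0],"spin":0},{"delta_pos":[0.217,-0.017,0],"spin":0},{"delta_pos":[0.217,-0.017,0],"spin":0},{"delta_pos":[0.217,-0.017,0],"spin":0}]'; python3 chk.py; python3 look.py b5;  python3 - <<'E'
from h import *
c=cv2.imread("pics/b5_scene.png"); cv2.imwrite("pics/b5c.png",cv2.resize(c[220:370,250:480],None,fx=3,fy=3,interpolation=cv2.INTER_CUBIC))
for n in ("top","scene"):
    c=robot.read_camera(n)
    for l in ["press_die","wire_spool","loupe_b"]: print(n,l,[(round(d["score"],2),world(c,d["location"]).round(4).tolist()) for d in robot.mark_of(n,l)][:3])
E
```

```text
t: 32.85
tool_pos: [0.4512, 0.0087, 0.0502]
orientation: [2.352, 2.066, 0.028]
force: [-0.2, 0.2, 0.3]
opening: 0.0606
[0.4512 0.0087 0.0502] tq [  1.14 -36.82 -44.5    0.25  -0.12   0.14] F [-0.2  0.2  0.3] W [-0.07  0.11 -0.03]
32.95 [0.4506 0.0078 0.0498] q [-0.101 -0.148  2.085  0.006  1.185  0.028] xt [0.131 0.991 0.006] yt [ 0.991 -0.131  0.019] 0.06053290334487621
top press_die [(0.53, [0.5203, -0.2175, 0.0005])]
top wire_spool [(0.71, [0.519, -0.169, 0.0036])]
top loupe_b [(0.78, [0.503, 0.2218, 0.0077])]
scene press_die [(0.51, [0.5153, -0.2181, 0.002])]
scene wire_spool [(0.74, [0.5208, -0.1653, 0.0065])]
scene loupe_b [(0.83, [0.5433, 0.0086, 0.0012]), (0.69, [0.5093, 0.2189, 0.0062])]
```

View pics/b5c.png

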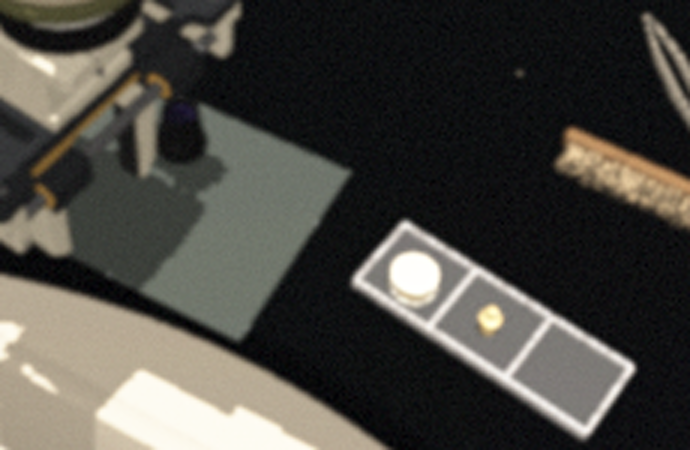

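Die (490,318) and spool (415,275) stand in their compartments. I'll edge forward over the far loupe with torque checks.

```bash
python3 -m pendant '[{"delta_pos":[0.005,0.005,0],"spin":0},{"delta_pos":[0.013,0.01,0],"spin":0},{"delta_pos":[0.013,0.015,0],"spin":0},{"delta_pos":[0.013,0.02,0],"spin":0}]'>/dev/null; python3 chk.py ||exit
python3 -m pendant '[{"delta_pos":[0,0.003,0],"spin":0},{"delta_pos":[0,0.006,0],"spin":0}]'>/dev/null; python3 chk.py ||exit
python3 -m pendant '[{"delta_pos":[0,0.002,0],"spin":0},{"delta_pos":[0,0.004,0],"spin":0}]'>/dev/null; python3 chk.py ||exit
python3 -m pendant '[{"delta_pos":[0,0.002,0],"spin":0},{"delta_pos":[0,0.004,0],"spin":0}]'>/dev/null; python3 chk.py ||exit
python3 -m pendant '[{"delta_pos":[0,0.002,0],"spin":0},{"delta_pos":[0,0.004,0],"spin":0}]'>/dev/null; python3 chk.py ||exit
python3 -m pendant '[{"delta_pos":[0,0.002,0],"spin":0},{"delta_pos":[0,0.004,0],"spin":0}]'>/dev/null; python3 chk.py ||exit
python3 -m pendant '[{"delta_pos":[0,0.002,0],"spin":0},{"delta_pos":[0,0.004,0],"spin":0}]'>/dev/null; python3 chk.py ||exit
python3 -m pendant '[{"delta_pos":[0,0.002,0],"spin":0},{"delta_pos":[0,0.004,0],"spin":0}]'>/dev/null; python3 chk.py ||exit
```

```text
[0.4721 0.0189 0.0499] tq [  0.24 -40.85 -43.71   0.15  -0.11   0.08] F [-0.1  0.   0.1] W [-0.05  0.06 -0.03]
[0.4784 0.018  0.0499] tq [ 1.100e-01 -4.128e+01 -4.405e+01  1.200e-01 -1.400e-01  1.000e-02] F [ 0.2 -0.2  0.8] W [-0.16  0.09  0.  ]
[0.4825 0.0174 0.0499] tq [ 3.000e-02 -4.169e+01 -4.411e+01  1.100e-01 -1.300e-01  0.000e+00] F [-0.1  0.2  0.1] W [-0.05  0.11 -0.  ]
[0.4865 0.0168 0.0499] tq [ 1.000e-02 -4.231e+01 -4.401e+01  1.100e-01 -1.200e-01  1.000e-02] F [-0.3  0.1 -0.2] W [-0.03  0.08 -0.01]
[0.4907 0.0162 0.0501] tq [ 1.000e-02 -4.291e+01 -4.399e+01  1.100e-01 -1.200e-01  1.000e-02] F [-0.5 -0.3 -0.3] W [-0.07  0.1  -0.04]
[0.4948 0.0157 0.0501] tq [ 1.000e-02 -4.350e+01 -4.399e+01  1.100e-01 -1.200e-01  1.000e-02] F [-0.2 -0.6 -0.2] W [-0.08  0.07  0.04]
[0.499  0.0151 0.0502] tq [ 1.000e-02 -4.408e+01 -4.399e+01  1.100e-01 -1.200e-01  1.000e-02] F [ 0.1  0.6 -0.4] W [-0.03  0.09 -0.06]
[0.5031 0.0146 0.0503] tq [ 1.000e-02 -4.466e+01 -4.400e+01  1.100e-01 -1.200e-01  1.000e-02] F [ 0.6  0.6 -0.4] W [-0.09  0.03 -0.04]
```

```bash
python3 -m pendant '[{"delta_pos":[0,0.003,0],"spin":0},{"delta_pos":[0,0.006,0],"spin":0}]'>/dev/null; python3 chk.py ||exit
python3 -m pendant '[{"delta_pos":[0,0.003,0],"spin":0},{"delta_pos":[0,0.006,0],"spin":0}]'>/dev/null; python3 chk.py ||exit
python3 -m pendant '[{"delta_pos":[0,0.003,0],"spin":0},{"delta_pos":[0,0.006,0],"spin":0}]'>/dev/null; python3 chk.py ||exit
python3 -m pendant '[{"delta_pos":[0,0.003,0],"spin":0},{"delta_pos":[0,0.006,0],"spin":0}]'>/dev/null; python3 chk.py ||exit
python3 -m pendant '[{"delta_pos":[0,0.003,0],"spin":0},{"delta_pos":[0,0.006,0],"spin":0}]'>/dev/null; python3 chk.py ||exit
python3 -m pendant '[{"delta_pos":[0,0.003,0],"spin":0},{"delta_pos":[0,0.006,0],"spin":0}]'>/dev/null; python3 chk.py ||exit
python3 -m pendant '[{"delta_pos":[0,0.003,0],"spin":0},{"delta_pos":[0,0.005,0],"spin":0},{"delta_pos":[0,0.005,0],"spin":0}]'>/dev/null; python3 chk.py ||exit
python3 look.py b6;  python3 - <<'E'
from h import *
c=cv2.imread("pics/b6_scene.png"); cv2.imwrite("pics/b6c.png",cv2.resize(c[180:310,220:420],None,fx=3,fy=3,interpolation=cv2.INTER_CUBIC))
E
```

```text
[0.5093 0.0138 0.0505] tq [ 3.000e-02 -4.570e+01 -4.382e+01  1.100e-01 -1.100e-01  1.000e-02] F [-0.7 -0.3  0.2] W [-0.05  0.09 -0.02]
[0.5156 0.013  0.0506] tq [ 2.000e-02 -4.656e+01 -4.389e+01  1.100e-01 -1.300e-01  1.000e-02] F [ 0.3  0.5 -1.4] W [-0.09  0.14  0.02]
[0.5218 0.0121 0.0507] tq [ 2.000e-02 -4.742e+01 -4.391e+01  1.100e-01 -1.300e-01  1.000e-02] F [ 0.1  0.2 -0.6] W [-0.02  0.05  0.  ]
[0.5281 0.0113 0.0508] tq [ 2.000e-02 -4.828e+01 -4.394e+01  1.100e-01 -1.300e-01  1.000e-02] F [-0.1  0.4 -0.6] W [-0.08  0.14 -0.  ]
[0.5343 0.0105 0.0509] tq [ 2.000e-02 -4.914e+01 -4.396e+01  1.100e-01 -1.300e-01  1.000e-02] F [-0.1 -0.2 -0.6] W [-0.08  0.1  -0.01]
[0.5405 0.0097 0.051 ] tq [ 2.000e-02 -5.000e+01 -4.399e+01  1.100e-01 -1.300e-01  1.000e-02] F [ 0.2 -0.4 -0.5] W [-0.04  0.06  0.05]
[0.5458 0.009  0.0511] tq [-2.000e-02 -5.008e+01 -4.449e+01  1.100e-01 -1.400e-01 -0.000e+00] F [-0.1 -0.8  0.3] W [-0.08  0.11 -0.02]
36.75 [0.5454 0.009  0.051 ] q [-0.081  0.113  1.826  0.006  1.184  0.047] xt [0.13  0.991 0.006] yt [ 0.991 -0.13   0.018] 0.060464843673199854
```

View pics/b6c.png

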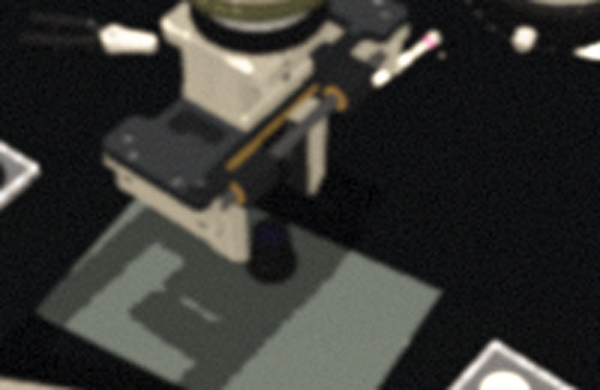

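The loupe (270,250) is straddled. I'll descend and grip.

```bash
python3 -m pendant '[{"delta_pos":[0,-0.001,0.008],"spin":0},{"delta_pos":[0,-0.001,0.016],"spin":0}]'>/dev/null; python3 chk.py ||exit
python3 -m pendant '[{"delta_pos":[0,0,0.006],"spin":0},{"delta_pos":[0,0,0.012],"spin":0}]'>/dev/null; python3 chk.py ||exit
python3 -m pendant '[{"delta_pos":[0,0,0.005],"spin":0},{"delta_pos":[0,0,0.0095],"spin":0},{"delta_pos":[0,0,0.0095],"spin":0}]'>/dev/null; python3 chk.py ||exit
python3 -m pendant '[{"delta_pos":[0,0,0],"spin":0},{"delta_pos":[0,0,0],"spin":0},{"delta_pos":[0,0,0],"spin":0},{"delta_pos":[0,0,0],"spin":0},{"delta_pos":[0,0,0],"spin":0},{"delta_pos":[0,0,0],"spin":0}]' 1 15; python3 chk.py
```

```text
[0.5446 0.0093 0.0345] tq [-1.000e-02 -5.205e+01 -4.443e+01  1.100e-01  2.200e-01  0.000e+00] F [0.1 1.  0.6] W [-0.04  0.04 -0.03]
[0.5442 0.0094 0.0213] tq [ -0.   -51.59 -43.1    0.11   0.09   0.  ] F [ 0.9 -0.7 -0.5] W [-0.07  0.05 -0.  ]
[0.5438 0.0094 0.0109] tq [-3.000e-02 -5.120e+01 -4.271e+01  1.100e-01 -3.300e-01  0.000e+00] F [-0.2 -0.5  0.8] W [-0.07  0.11  0.05]
t: 38.05
tool_pos: [0.544, 0.0094, 0.0112]
orientation: [2.355, 2.066, 0.025]
force: [-0.4, 0.3, 1.7]
opening: 0.0344
[0.544  0.0094 0.0112] tq [  0.   -49.98 -41.49   0.11  -0.22   0.  ] F [-0.4  0.3  1.7] W [-0.08  0.16 -0.03]
```

```bash
python3 -m pendant '[{"delta_pos":[0,0,-0.02],"spin":0},{"delta_pos":[0,0,-0.045],"spin":0},{"delta_pos":[0,-0.025,-0.045],"spin":0},{"delta_pos":[0,-0.05,-0.045],"spin":0},{"delta_pos":[0,-0.075,-0.045],"spin":0},{"delta_pos":[0,-0.1,-0.045],"spin":0},{"delta_pos":[0,-0.1,-0.045],"spin":0},{"delta_pos":[0,-0.1,-0.045],"spin":0}]'; python3 chk.py
```

```text
t: 38.85
tool_pos: [0.4444, 0.0223, 0.0548]
orientation: [2.355, 2.066, 0.026]
force: [0.7, -0.5, 0.3]
opening: 0.034
[0.4444 0.0223 0.0548] tq [ 2.100e-01 -3.619e+01 -4.311e+01  1.200e-01  1.700e-01  1.000e-02] F [ 0.7 -0.5  0.3] W [-0.1   0.08 -0.05]
```

```bash
python3 -m pendant '[{"delta_pos":[-0.04,0,0],"spin":0},{"delta_pos":[-0.08,0,0],"spin":0},{"delta_pos":[-0.12,0.005,0],"spin":0},{"delta_pos":[-0.16,0.01,0],"spin":0},{"delta_pos":[-0.2,0.015,0],"spin":0},{"delta_pos":[-0.24,0.02,0],"spin":0},{"delta_pos":[-0.28,0.025,0],"spin":0},{"delta_pos":[-0.282,0.03,0],"spin":0},{"delta_pos":[-0.282,0.03,0],"spin":0}]'; python3 chk.py
python3 look.py b7
```

```text
t: 39.75
tool_pos: [0.4384, -0.2627, 0.0536]
orientation: [2.357, 2.063, 0.026]
force: [-0.2, 0.3, -0.6]
opening: 0.0342
[ 0.4384 -0.2627  0.0536] tq [ -1.52 -45.11 -45.45  -0.05  -0.25  -0.16] F [-0.2  0.3 -0.6] W [0.   0.05 0.01]
39.85 [ 0.4377 -0.2606  0.0532] q [-0.649  0.021  1.918  0.016  1.192 -0.524] xt [0.13  0.992 0.007] yt [ 0.991 -0.13   0.017] 0.03417462829769206
```

```bash
python3 -m pendant '[{"delta_pos":[0,0.015,0],"spin":0},{"delta_pos":[0,0.03,0],"spin":0},{"delta_pos":[0,0.045,0],"spin":0},{"delta_pos":[0,0.06,0],"spin":0},{"delta_pos":[0,0.072,0],"spin":0},{"delta_pos":[0,0.072,0],"spin":0},{"delta_pos":[0,0.072,0],"spin":0}]'; python3 chk.py
python3 look.py b8;  python3 - <<'E'
from h import *
c=cv2.imread("pics/b8_scene.png"); cv2.imwrite("pics/b8c.png",cv2.resize(c[230:380,330:530],None,fx=3,fy=3,interpolation=cv2.INTER_CUBIC))
E
```

```text
t: 40.55
tool_pos: [0.509, -0.2686, 0.0542]
orientation: [2.354, 2.07, 0.026]
force: [0.0, -0.4, -0.3]
opening: 0.034
[ 0.509  -0.2686  0.0542] tq [ 2.800e-01 -5.465e+01 -4.555e+01  2.000e-01 -1.300e-01  4.000e-02] F [ 0.  -0.4 -0.3] W [-0.03  0.08  0.04]
40.65 [ 0.5086 -0.2691  0.0542] q [-0.585  0.191  1.732  0.015  1.207 -0.461] xt [0.129 0.992 0.007] yt [ 0.991 -0.129  0.016] 0.03408010362180237
```

View pics/b8c.png

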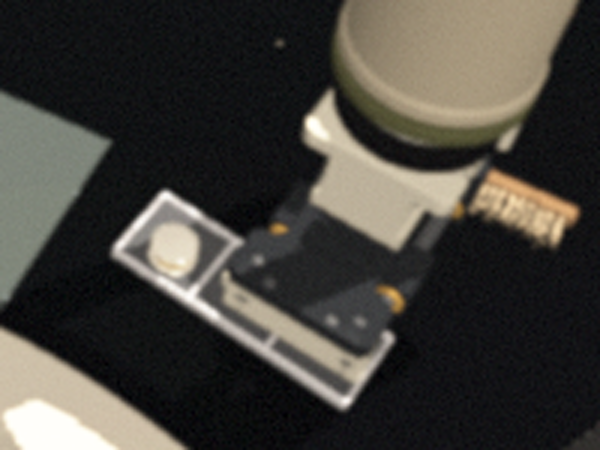

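The gripper is aligned with the last compartment. I'll lower 40 mm and release.

```bash
python3 -m pendant '[{"delta_pos":[-0.002,0,0.01],"spin":0},{"delta_pos":[-0.002,0,0.02],"spin":0},{"delta_pos":[-0.002,0,0.028],"spin":0}]'>/dev/null; python3 chk.py ||exit
python3 -m pendant '[{"delta_pos":[0,0,0.005],"spin":0},{"delta_pos":[0,0,0.0095],"spin":0},{"delta_pos":[0,0,0.0095],"spin":0},{"delta_pos":[0,0,0.0095],"spin":0}]'>/dev/null; python3 chk.py
```

```text
[ 0.5079 -0.2706  0.0245] tq [ 1.000e-02 -5.695e+01 -4.423e+01  1.400e-01  1.700e-01 -1.000e-02] F [-0.3  0.9 -1.2] W [-0.06  0.11  0.05]
[ 0.508  -0.2706  0.0149] tq [-2.000e-02 -5.547e+01 -4.279e+01  1.400e-01 -0.000e+00  0.000e+00] F [ 0.9 -1.3 -0.6] W [-0.06  0.07 -0.01]
```

```bash
python3 -m pendant '[{"delta_pos":[0,0,0],"spin":0},{"delta_pos":[0,0,0],"spin":0},{"delta_pos":[0,0,0],"spin":0},{"delta_pos":[0,0,0],"spin":0}]' -0.3 15; python3 chk.py || exit
python3 -m pendant '[{"delta_pos":[0,0,-0.01],"spin":0},{"delta_pos":[0,0,-0.03],"spin":0},{"delta_pos":[0,0,-0.05],"spin":0},{"delta_pos":[0,-0.02,-0.07],"spin":0},{"delta_pos":[0,-0.06,-0.08],"spin":0},{"delta_pos":[0,-0.1,-0.08],"spin":0},{"delta_pos":[0,-0.1,-0.08],"spin":0},{"delta_pos":[0,-0.1,-0.08],"spin":0}]'; python3 chk.py
```

```text
t: 41.75
tool_pos: [0.5081, -0.2706, 0.0151]
orientation: [2.356, 2.069, 0.025]
force: [-0.5, -0.8, -0.2]
opening: 0.0592
[ 0.5081 -0.2706  0.0151] tq [-0.000e+00 -5.560e+01 -4.293e+01  1.500e-01 -2.000e-02  0.000e+00] F [-0.5 -0.8 -0.2] W [-0.04  0.07 -0.05]
t: 42.55
tool_pos: [0.4075, -0.2584, 0.0944]
orientation: [2.356, 2.066, 0.026]
force: [0.6, -0.1, 0.4]
opening: 0.0601
[ 0.4075 -0.2584  0.0944] tq [ -0.41 -40.83 -43.87   0.05   0.33  -0.11] F [ 0.6 -0.1  0.4] W [-0.11  0.02 -0.01]
```

Next I move the arm to the clear left front so both trays can be seen.

```bash
python3 -m pendant '[{"delta_pos":[0.04,0,-0.02],"spin":0},{"delta_pos":[0.08,0,-0.04],"spin":0},{"delta_pos":[0.12,0,-0.06],"spin":0},{"delta_pos":[0.16,0,-0.06],"spin":0},{"delta_pos":[0.2,0,-0.06],"spin":0},{"delta_pos":[0.24,0,-0.06],"spin":0},{"delta_pos":[0.28,0,-0.06],"spin":0},{"delta_pos":[0.3,0,-0.06],"spin":0},{"delta_pos":[0.3,0,-0.06],"spin":0},{"delta_pos":[0.3,0,-0.06],"spin":0}]'
python3 look.py c1;  python3 - <<'E'
from h import *
c=cv2.imread("pics/c1_scene.png"); t=cv2.imread("pics/c1_top.png")
R=lambda a:cv2.resize(a,(395,296),interpolation=cv2.INTER_CUBIC)
cv2.imwrite("pics/c1c.png",np.vstack([np.hstack([R(c[195:270,160:260]),R(c[280:370,360:480])]),np.hstack([R(t[265:325,163:243]),R(t[225:297,362:458])])]))
L=np.array([.5172,-.2193]);S=np.array([.511,.2455])
def loc(p,o,a):
    d=np.array(p[:2])-o; c,s=np.cos(a),np.sin(a); return np.round([c*d[0]+s*d[1],-s*d[0]+c*d[1]],4)
for n in ("top","scene"):
    cc=robot.read_camera(n)
    for l in ["loupe_a","oil_vial","press_die","wire_spool","nippers","bench_brush","short_tray","long_tray"]:
        for d in robot.mark_of(n,l)[:3]:
            w=world(cc,d["location"]); print(n,l,round(d["score"],2),w.round(4),"L",loc(w,L,-.156),"S",loc(w,S,-.108))
E
```

```text
t: 43.55
tool_pos: [0.4465, 0.039, 0.1572]
orientation: [2.354, 2.068, 0.026]
force: [-0.9, -0.1, -0.6]
opening: 0.0603
43.65 [0.4461 0.038  0.1569] q [-0.034 -0.278  1.99   0.005  1.412  0.096] xt [0.131 0.991 0.007] yt [ 0.991 -0.131  0.017] 0.06071424330537103
top loupe_a 0.72 [0.5048 0.2157 0.0058] L [-0.0799  0.4278] S [-0.003  -0.0303]
top loupe_a 0.58 [ 0.5179 -0.2196 -0.0017] L [ 0.0008 -0.0002] S [ 0.057  -0.4617]
top loupe_a 0.54 [ 0.5136 -0.2676  0.0055] L [ 0.004  -0.0483] S [ 0.0579 -0.5098]
top oil_vial 0.56 [0.5103 0.2733 0.0012] L [-0.0834  0.4856] S [-0.0037  0.0276]
top press_die 0.6 [ 5.205e-01 -2.174e-01  4.000e-04] L [0.0029 0.0024] S [ 0.0593 -0.4592]
top wire_spool 0.56 [ 0.5223 -0.1709  0.0038] L [-0.0025  0.0486] S [ 0.0561 -0.4127]
top nippers 0.71 [ 0.6663  0.2428 -0.0041] L [0.0755 0.4797] S [0.1547 0.0141]
top bench_brush 0.69 [ 0.6582 -0.2897 -0.0054] L [ 0.1502 -0.0476] S [ 0.204  -0.5162]
top short_tray 0.92 [0.513  0.2442 0.0009] L [-0.0762  0.4572] S [ 0.0021 -0.0011]
top long_tray 0.97 [ 0.5191 -0.219  -0.0018] L [0.0018 0.0006] S [ 0.0581 -0.4609]
scene loupe_a 0.68 [ 0.5055 -0.2718  0.0078] L [-0.0034 -0.0536] S [ 0.0503 -0.5148]
scene loupe_a 0.47 [0.5101 0.2163 0.0053] L [-0.0747  0.4292] S [ 0.0022 -0.0291]
scene press_die 0.55 [ 0.5154 -0.2171  0.0027] L [-0.0022  0.0019] S [ 0.0542 -0.4594]
scene wire_spool 0.51 [ 0.5195 -0.1639  0.0027] L [-0.0063  0.0551] S [ 0.0526 -0.4061]
scene bench_brush 0.77 [ 0.661  -0.2895 -0.0035] L [ 0.153 -0.047] S [ 0.2068 -0.5157]
scene bench_brush 0.31 [ 0.5158 -0.2163  0.0026] L [-0.0019  0.0028] S [ 0.0545 -0.4586]
scene short_tray 0.58 [0.5128 0.2472 0.001 ] L [-0.0768  0.4601] S [0.0016 0.0019]
scene long_tray 0.69 [ 0.5174 -0.2174 -0.0012] L [-0.0001  0.0019] S [ 0.0563 -0.4595]
```

View pics/c1c.png

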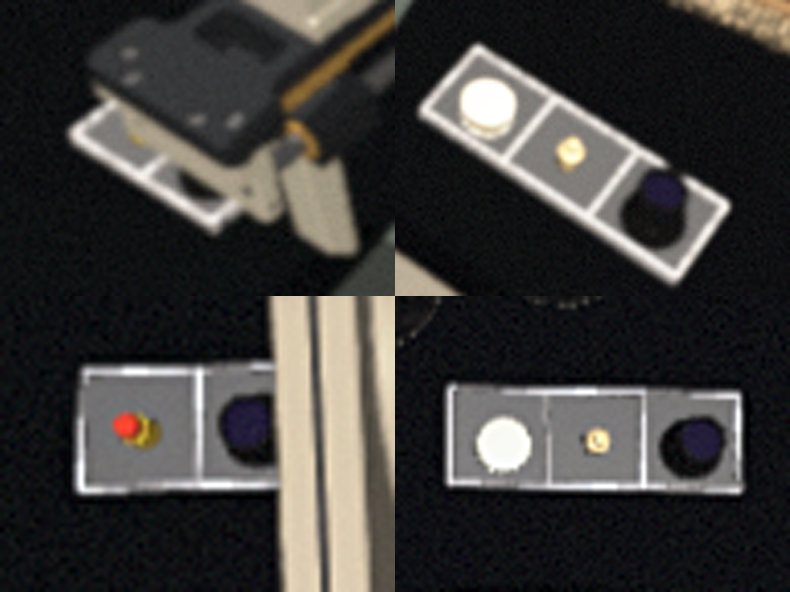

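View pics/c1.png

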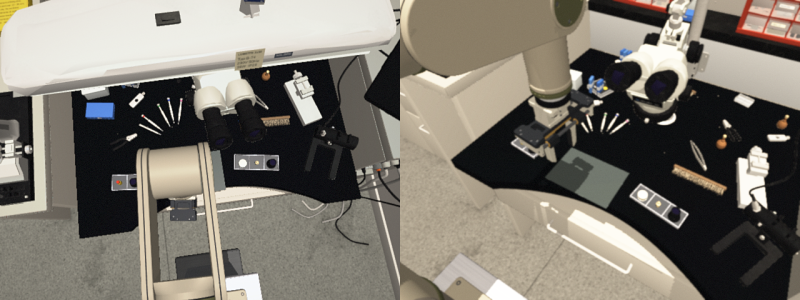

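All five stand in their own compartments with no wall overlap. The vial (130,430) and a loupe (245,425) are in the short tray; the spool, die and loupe (505,445 / 597,440 / 695,445) are in the long one. The nippers and brush have not shifted. I'm handing in.

```bash
python3 -m pendant '[{"delta_pos":[0,0,0],"spin":0},{"delta_pos":[0,0,0],"spin":0},{"delta_pos":[0,0,0],"spin":0}]'; python3 tq.py; python3 -c "
from plant import robot
print(robot.close_job())"
```

```text
t: 44.85
tool_pos: [0.4456, 0.0388, 0.1566]
orientation: [2.356, 2.067, 0.026]
force: [-0.5, -0.1, 0.1]
opening: 0.06
44.85 [0.4456 0.0388 0.1566] tq [ 1.000e-02 -3.408e+01 -4.839e+01  1.200e-01 -1.100e-01  0.000e+00] F [-0.5 -0.1  0.1] W [-0.05  0.06 -0.03] op 0.06 zt [ 0.017  0.005 -1.   ] yt [ 0.991 -0.13   0.017]
the job is handed in; nothing more can be done
None
```

Both kits are made up and the job was handed in at about 45 s of the 104 s allowed; no verdict is reported. The oil vial and one loupe are in the short tray. The wire spool, press die and other loupe are in the long tray, one thing per compartment.

- **Positions:** In the last check, the network marks put every item within about 6 mm of its compartment centre, and all five look upright in the pictures. The gripper was empty, open and clear of everything.
- **Microscope:** Early on I judged its eyepieces to be in the arm's way over the long tray, so I edged in with torque checks. No contact appeared at all, even though my estimate of their position had the arm overlapping them.
- **Checks that disagreed:**
  - One torque check tripped, but it was only joint 1 braking.
  - The networks reported a false extra loupe at the die and missed the vial and nippers in the last scene view, where the arm hid them.
  - One height mark for the long-tray loupe read 7.8 mm, just above the 7.5 mm limit. The other camera gave 5.5 mm, and in both pictures it stands clear inside the walls.
- **Bystanders:** The brush marks agree with the start to about 3 mm in both views. The nippers do too, but only in the top view.

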